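Make up the sloping compression fitting

TASK

Make up the compression fitting: run the brass nut clockwise with the fingers until it is finger-tight, then turn it one flat (a sixth of a turn, 60 degrees) further with the open-ended spanner, never with the fingers. Then lay the spanner flat on the worktop clear of the fitting, and leave the glassware and the bottle standing around undisturbed.

Things in the scene. Friction and masses are not known exactly. Their poses are not given: they have to be found in the camera images.
- fitting: Grey cast fitting fixed to the worktop. Origin: underside of its foot, z up. Foot plate 115 x 110 x 10 mm from x = -30 to +85, y = +-55 mm; pedestal and sloping head about 72 mm wide. Its round steel seat (62 mm across) has its centre 140 mm straight above the origin; the seat's and nut's common axis leans 28 degrees from vertical towards the fitting's own -x (roughly towards the robot).
- nut: Brass compression nut on the sloping seat. Origin: centre of the seat; z: outward along the leaning axis. From z = 4 to 24 mm a hexagon, from 24 to 54 mm a round knurled grip; a fixed capped tube end (18 mm across) stands out of it to z = 66 mm. It only turns, and does not travel along z. Tightening is clockwise seen from outside (looking along -z).
- nut_hex (a point): Centre of the nut's hexagon (z = 14 mm of the nut), axes as the nut's. The hexagon is 20 mm high, 40 mm across flats, 46 mm across corners; the normals of its flats lie at 0, 60, 120.. degrees from x about z.
- nut_grip (a point): Centre of the nut's round knurled grip (z = 39 mm of the nut), axes as the nut's; the grip is 34 mm in diameter and 30 mm high. The nut first runs loosely (about 0.05 N m) for 1.2 to 2.4 rad.
- packing (a joint): How far the nut has taken up the packing, rad: 0 until the nut meets it, then growing to 0.2 at about 0.25 N m; at 0.2 the nut comes up firm, and that is finger-tight. At which angle of the nut this happens varies from run to run.
- ferrule (a joint): How far the nut has been forced beyond finger-tight, rad, clockwise: 0 at the start; one flat is 1.05. Forcing it takes about 0.8 N m and is not undone by turning back.
- spanner: Loose plain steel open-ended spanner, 16 mm thick, 206 mm long, 0.28 kg, lying flat. Origin: middle of the jaw opening, on the underside (the nut's axis when fitted); z up; x out of the mouth, handle to -x. Jaws 42 mm apart, parallel from x = -18 to +14 mm, tips flared to x = 25 mm; throat at x = -24 mm; head up to 72 mm wide.
- spanner_handle (a point): Point on the spanner's handle near its balance point, 95 mm behind the middle of the jaw opening, at mid thickness (8 mm above the underside), axes as the spanner's. The handle is a bar 22 mm wide and 16 mm thick from 75 to 165 mm behind the jaw's middle, with a round end (26 mm) to 181 mm.
- conical_flask: Loose conical glass flask, 77 mm across, 113 mm tall, on the right; origin at the centre of its underside.
- beaker: Loose glass beaker, 73 mm across, 94 mm tall, on the right near the front edge; origin at the centre of its underside.
- reagent_bottle: Loose white-labelled reagent bottle with a black cap, 60 mm across, 122 mm tall, at the left behind the fitting; origin at the centre of its underside.
- petri_dish: Loose petri dish, 65 mm across, 15 mm tall, at the left; origin at the centre of its underside. (Beside it, unlisted and fixed: an orange packet 23 mm high and forceps.)

How it is judged:
On the way, in this order (a step that is already met when the one before it is completed fails the run):
1. the fingers have run the nut up finger-tight: the packing is taken up by more than 0.1 rad and the nut is not forced more than 0.15 rad beyond finger-tight (value of joint packing above 0.1 rad and value of joint ferrule below 0.15 rad and contact force between the fingers and nut above 0.5 N), for 0.1 s.
2. the spanner, bearing on the nut, has turned it more than 0.75 rad beyond finger-tight (value of joint ferrule above 0.75 rad and contact force between spanner and nut above 0.5 N).
At the end, for the whole second after the job is handed in: Ferrule at 0.8 to 1.35 rad with the packing taken up (over 0.1 rad); spanner flat and still on the worktop (within 6 mm of it, within 0.08 rad of level), touching neither fitting nor nut, its jaw over 120 mm from the nut in plan (value of joint ferrule between 0.8 and 1.35 rad and value of joint packing above 0.1 rad and height (world z) of spanner between -0.006 and 0.006 m and angle between spanner's own z axis and vertical below 0.08 rad and horizontal distance between spanner and nut above 0.12 m and linear speed of spanner below 0.02 m/s and contact force between spanner and fitting below 0.2 N and contact force between spanner and nut below 0.2 N).
It fails at once if the fingers touch the nut while it is more than 0.25 rad beyond finger-tight (value of joint ferrule above 0.25 rad and contact force between the fingers and nut above 0.5 N).
It fails at once if the nut is forced more than 1.35 rad beyond finger-tight (value of joint ferrule above 1.35 rad).
It fails at once if flask, beaker, bottle or petri dish is shifted by more than 30 mm (distance of any of conical_flask, beaker, reagent_bottle, petri_dish from where it was at the start of the episode above 0.03 m).
It also fails if it takes over 72 s, if anything falls off the work surface, if the arm or the gripper's body presses on something with over 40 N, if the wrist force passes 120 N, or if a joint passes its speed limit or range.

ROBOT

A 7-joint arm with a two-finger parallel gripper is mounted at the origin on a cart in front of the work surface, level with it; the furniture and walls round the work are solid. World frame = base frame: x ahead of the robot, y to its left, z up, the work surface at z = 0. Lengths are in m, angles in rad, forces in N, time in s.
With the tool pointing down it reaches from about 0.4 to 0.9 m from the base axis. Payload 5.5 kg.
Tool frame: the origin (TCP) lies at the very end of the fingers, on their centre line; the grasp point (between the pads) lies 19 mm behind it; y points along the fingers, z is the direction in which the jaws open and shut, and the axes are right-handed (so a half turn about y gives the same grasp; the last joint's range is limited). The gripper opens to 85 mm and grips with 20 to 120 N. Pads are 22 mm wide; open, the fingers measure 114 mm over their backs; the gripper's body (76 mm by 85 mm) begins 54 mm behind the grasp point. The pads swing forward as they close: fully open they stand 13 mm farther back than shut.
Start: joints at [-0.997, 0.501, -0.427, 1.55, 0.221, 1.138, -0.21], TCP at [0.199, 0.619, 0.231] pointing down, gripper open.
Joint ranges: [-2.88, 2.88], [-0.31, 2.03], [-1.54, 1.56], [0.2, 2.42], [-1.41, 4.55], [0.19, 2.02], [-2.57, 2.57]. Speed limits (rad/s): [2.57, 2.57, 3.14, 3.14, 3.14, 3.14, 3.14].

INTERFACE

Orientations are given as a unit quaternion [x, y, z, w].
In Python, from workcell import arm gives the robot as it stands.
- The arm moves only by the shell command python3 -m inch 'ROWS' [OPENING] [FORCE]. ROWS is text: rows parted by semicolons, each of 6 numbers parted by spaces: the shift along the world's x, y, z in cm, then the turn, a rotation vector about the world's x, y, z in rad. A call has 1 to 20 rows; each row shifts and turns the pose as measured when the row begins; what a row does not reach is not made up. A row lasts 1/10 s, in which the tool goes at most 50 mm and 8.59 degrees, less where a joint would pass 70% of its speed; a pose out of reach is approached as far as the arm can. A call with a gripper value outside its range is refused whole. OPENING is the opening, from 0 (shut) to 1 (fully open), set as the call begins (- or left out, the last holds). The fingers move at their own pace and stop on an object; FORCE is the grip in N (left out, the last holds). Time passes only in rows, so rows that do not move let the fingers close. It gives the time, the measured TCP pose, the force and the opening at its end, in the units of the state.
- arm.state(): the state, without advancing time (a new reading comes with each control period).
- arm.capture(name): name is "scene" or "top" or "wrist"; returns a dict with "color" (480x640x3 uint8, red, green, blue), "fx", "fy", "cx", "cy" (pixels), "R" (3x3) and "t" (3): a world point X has camera coordinates R X + t. Camera axes: x right, y down, z forward; pixel columns grow to the right and rows downward; lengths in m; the calibration is good to about 2 mm. The wrist camera is an equidistant fisheye: a pixel r from the principal point sees the ray r / f radians off the axis. A picture is of the moment at which its call begins. There is no depth.
- arm.job_done(): hands the job in, once; it reports no verdict.
The state is a dict: "time": time; "qpos": joint angles; "joint_vel": joint speeds; "tau": joint torques, N m; "ee_pos": TCP position; "eef_rot": TCP orientation; "ft_force": force on the tool from outside, world axes, zero at the start; "torque": the same for the moment, N m; "opening": opening from 0.0 (shut) to 1.0 (fully open).
Only numpy, scipy, OpenCV 4.12 (cv2) and the standard library are available. Lean on these libraries where they do the work, as an engineer would, in place of code of your own. Each camera call takes 0.05 s, during which the arm holds its last target. There are 200 camera calls.

## Working session

There is one attempt and no reset: what is moved stays moved. The work goes in short steps, Python scripts to look and compute and a shell command to move; the robot and the scene stay as the last step left them, time stands still between calls to the robot, and variables do not carry over. Pictures are saved under pics/ and viewed, about 8 in all and at most 12, crops included, and the job is handed in when it is done.

```bash
mkdir -p pics; ls; cat > h.py <<'E'
import numpy as np,cv2
from workcell import arm
from scipy.spatial.transform import Rotation as Rot
def ray(c,u,v):
    R=np.array(c["R"]);t=np.array(c["t"])
    d=R.T@np.array([(u-c["cx"])/c["fx"],(v-c["cy"])/c["fy"],1.]);return -R.T@t,d/np.linalg.norm(d)
def onz(c,u,v,z):
    o,d=ray(c,u,v);return o+d*(z-o[2])/d[2]
def proj(c,X):
    p=np.array(c["R"])@np.array(X)+np.array(c["t"]);return c["fx"]*p[0]/p[2]+c["cx"],c["fy"]*p[1]/p[2]+c["cy"]
def save(c,n,crop=None,s=1):
    im=c["color"][:,:,::-1]
    if crop:x0,y0,x1,y1=crop;im=im[y0:y1,x0:x1]
    cv2.imwrite("pics/"+n,cv2.resize(im,None,fx=s,fy=s,interpolation=cv2.INTER_CUBIC))
E
python3 - <<'E'
from h import *
s=arm.state();print(s)
import pickle
C={n:arm.capture(n) for n in("scene","top")}
pickle.dump(C,open("c0.pkl","wb"))
for n in C:save(C[n],n+"0.png");print(n,C[n]["fx"],C[n]["R"],C[n]["t"])
E
```

```text
pics
{'time': 0.0, 'qpos': array([-0.99681289,  0.50185465, -0.42680083,  1.55146648,  0.22079574,
        1.13828901, -0.21030835]), 'joint_vel': array([ 6.77144423e-05,  6.59304154e-04, -1.61835020e-03, -8.18280694e-04,
        8.92286137e-04, -1.18585434e-03,  2.48784988e-04]), 'tau': array([ 9.59901881e-04, -5.69522417e+01, -5.81626073e+00, -2.80948967e+01,
        1.05620624e-02,  1.21069205e-02,  9.58758790e-06]), 'ee_pos': array([0.19859267, 0.61818351, 0.23024907]), 'eef_rot': array([ 0.69926954, -0.109551  ,  0.10928321, -0.69790964]), 'ft_force': array([-0.45362912,  0.52253741,  0.1669743 ]), 'torque': array([-0.0527807 ,  0.00388045,  0.04401622]), 'opening': 0.9988372806406737}
scene 441.6846889582004 [[ 0.55807422 -0.82974695 -0.0085542 ]
 [-0.35357072 -0.22845441 -0.90708122]
 [ 0.75069362  0.50924316 -0.42086874]] [-0.27809164  0.28873737  0.95583843]
top 446.29798107082735 [[-0.00444336 -0.9999563  -0.00822482]
 [-0.98585333  0.0057585  -0.16751134]
 [ 0.16755138  0.00736416 -0.98583584]] [0.04174188 0.50881075 1.1035951 ]
```

View pics/scene0.png

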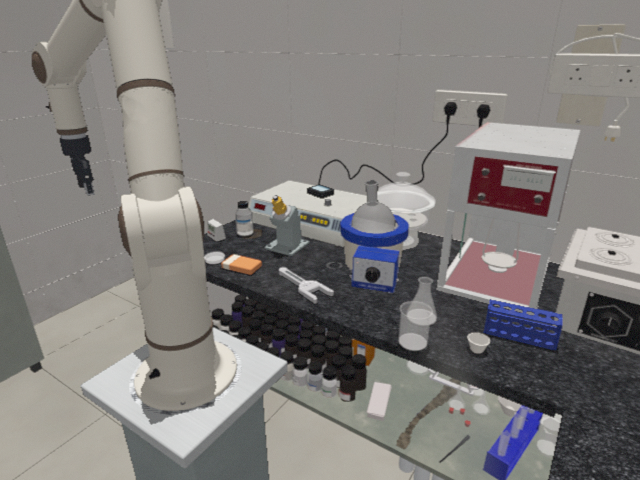

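View pics/top0.png

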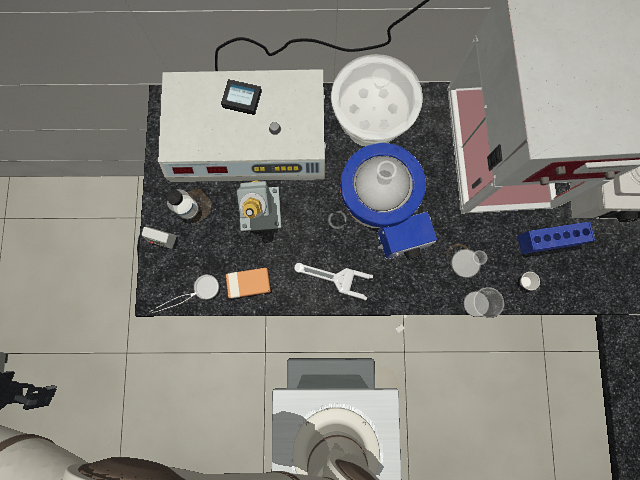

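Scene: fitting at top px (258,208), spanner at (335,280) with its mouth to the right, bottle (182,205), petri dish (206,287), blue mantle (390,200). Next, I'll look at an enlarged crop for the foot and spanner outlines.

```bash
python3 - <<'E'
from h import *
import pickle
C=pickle.load(open("c0.pkl","rb"));a=C["top"];b=C["scene"]
i1=cv2.resize(a["color"][170:310,225:385,::-1],None,fx=4,fy=4,interpolation=cv2.INTER_CUBIC)
cv2.imwrite("pics/crop1.png",i1)
# spanner
im=a["color"].astype(int);g=im.min(2)
m=np.zeros(g.shape,np.uint8);m[258:305,290:378]=(g[258:305,290:378]>120)
n,l,st,ce=cv2.connectedComponentsWithStats(m);k=1+st[1:,4].argmax();m=(l==k).astype(np.uint8)
c=max(cv2.findContours(m,0,2)[0],key=cv2.contourArea)[:,0]
P=np.array([onz(a,u,v,.016)[:2] for u,v in c]);ys,xs=np.nonzero(m)
Q=np.array([onz(a,u,v,.016)[:2] for u,v in zip(xs,ys)])
np.save("sp.npy",Q)
mu=Q.mean(0);w,V=np.linalg.eigh(np.cov((Q-mu).T));d=V[:,1];d=d*np.sign(-d[1])
s=(Q-mu)@d;print("spanner mean",mu,"dir",d,np.degrees(np.arctan2(d[1],d[0])),s.min(),s.max(),st[k])
# handle axis fit
hm=(s>s.min()+.03)&(s<s.min()+.1);H=Q[hm];hw,hV=np.linalg.eigh(np.cov((H-H.mean(0)).T));hd=hV[:,1]*np.sign(-hV[1,1])
print("handle dir",np.degrees(np.arctan2(hd[1],hd[0])),H.mean(0)); s2=(Q-H.mean(0))@hd;n2=np.array([-hd[1],hd[0]])
e=(Q-H.mean(0))@n2; print("end",s2.min(),"tip",s2.max(),"len",np.ptp(s2),"head lateral",e.min(),e.max())
jaw=H.mean(0)+hd*(s2.min()+.181);print("jaw origin",jaw,"alt from tip",H.mean(0)+hd*(s2.max()-.025))
# brass mask
for n,c in C.items():
    hsv=cv2.cvtColor(c["color"],cv2.COLOR_RGB2HSV);bm=cv2.inRange(hsv,(15,110,60),(32,255,255))
    nn,l,st,ce=cv2.connectedComponentsWithStats(bm);o=st[1:,4].argsort()[::-1][:3]
    for k in o+1:print(n,st[k],ce[k])
E
```

```text
spanner mean [ 0.43073085 -0.0074137 ] dir [-0.28166797 -0.95951194] -106.35977973304304 -0.11455163942766644 0.08778955632329288 [294 263  79  37 823]
handle dir -106.24983881667602 [0.44497809 0.04075683]
end -0.06432493992848098 tip 0.13807534782218128 len 0.20240028775066227 head lateral -0.03334127253353539 0.032806421692547966
jaw origin [ 0.41232934 -0.07125714] alt from tip [ 0.41333663 -0.06780123]
scene [352 340  23  25 189] [364.32275132 350.64021164]
scene [272 197  14  18 163] [278.71779141 205.95705521]
scene [312 218  16   7  63] [319.73015873 220.79365079]
top [243 198  18  20 243] [251.55144033 206.781893  ]
top [260 167   5   4  20] [262.  168.5]
top [281 167   5   4  18] [283.05555556 168.33333333]
```

View pics/crop1.png

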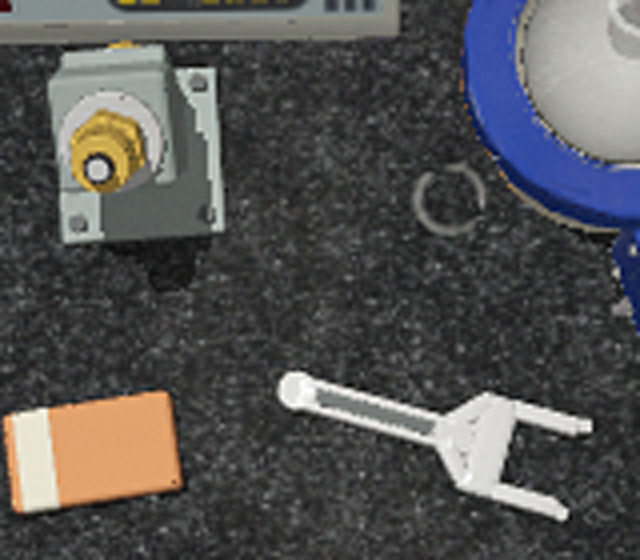

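Crop shows: foot front edge (65,242)–(222,230), back-right corner (215,68), seat centre ~(112,140), tube end (97,170). Spanner points about −106°.

```bash
cat > pose.py <<'E'
from h import *
import pickle
C=pickle.load(open("c0.pkl","rb"));a=C["top"];b=C["scene"]
px=lambda x,y:(225+(x+.5)/4-.5,170+(y+.5)/4-.5)
E
python3 - <<'E'
from pose import *
fl,fr,br=[onz(a,*px(*p),.01) for p in((65,242),(222,230),(215,68))]
print(fl,fr,br,np.linalg.norm(fr-fl),np.linalg.norm(br-fr))
y=(fl-fr);yaw1=np.arctan2(y[1],y[0])-np.pi/2;x=br-fr;yaw2=np.arctan2(x[1],x[0]);print(np.degrees([yaw1,yaw2]))
yaw=(yaw1+yaw2)/2
Rz=Rot.from_euler("z",yaw).as_matrix()
loc=np.array([[-.03,.055,.01],[-.03,-.055,.01],[.085,-.055,.01]])
O=np.mean([p-Rz@q for p,q in zip((fl,fr,br),loc)],axis=0);print("O",O)
S=O+[0,0,.14];ax=Rz@[-np.sin(np.radians(28)),0,np.cos(np.radians(28))]
print("seat",S,"axis",ax)
for n,z in(("seat",0),("hex",.014),("grip",.039),("tip",.066)):
    X=S+ax*z;u=proj(a,X);print(n,X,"top crop",(u[0]-225)*4,(u[1]-170)*4,"scene",proj(b,X))
# scene crop
save(b,"crop2.png",(215,180,345,270),6)
print("cams",-np.array(a["R"]).T@a["t"],-np.array(b["R"]).T@b["t"])
E
```

```text
[0.56022233 0.24593514 0.01      ] [0.56774289 0.14133535 0.01      ] [0.67987042 0.1471942  0.01      ] 0.10486979881802565 0.112280491702874
[4.11239921 2.99108084]
O [5.93158803e-01 1.95936770e-01 8.67361738e-18]
seat [0.5931588  0.19593677 0.14      ] axis [-0.46856983 -0.0290837   0.88294759]
seat [0.5931588  0.19593677 0.14      ] top crop 109.36543588845507 141.63359650158168 scene (np.float64(281.0785947935305), np.float64(210.94815257386662))
hex [0.58659883 0.1955296  0.15236127] top crop 106.59581701827597 147.00641875002407 scene (np.float64(279.7756644892393), np.float64(208.02808309664803))
grip [0.57488458 0.19480251 0.17443496] top crop 101.47221685849968 156.9457621112963 scene (np.float64(277.4016059949266), np.float64(202.7074487361282))
tip [0.56223319 0.19401725 0.19827454] top crop 95.66663785535559 168.20808573605007 scene (np.float64(274.766984180329), np.float64(196.80285144532652))
cams [0.31688936 0.03068302 1.17353849] [-0.46025696 -0.65153655  0.6618119 ]
```

View pics/crop2.png

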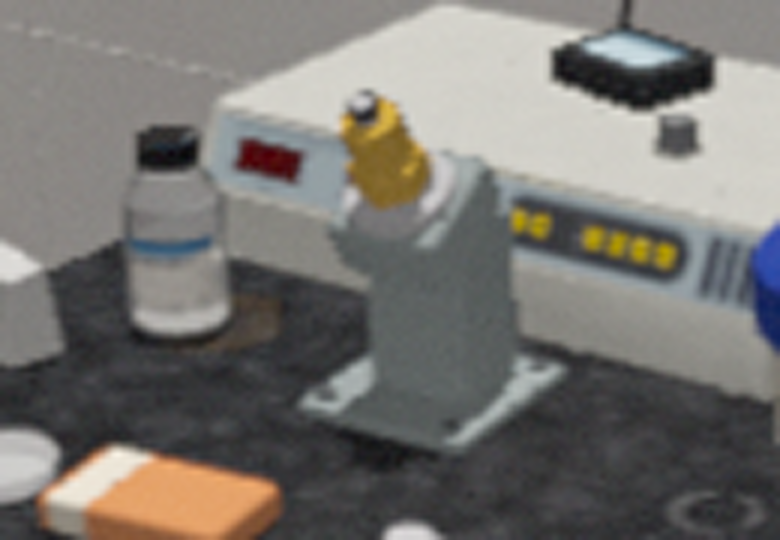

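Tube end seen at scene px (275.3,197.5) and top crop (97,170), against predictions (274.8,196.8) and (95.7,168.2), so the nut pose holds to about 2 mm. Now plan the first move.

```bash
cat >> h.py <<'E'
S=np.array([.5932,.1959,.140]);ax=np.array([-.4686,-.0291,.8829]);ax/=np.linalg.norm(ax)
dn=np.array([-np.cos(np.radians(28)),-.062*np.cos(np.radians(28)),0]);dn[2]=0;dn=dn-ax*(dn@ax);dn/=np.linalg.norm(dn) # down-slope
lf=np.cross(dn,ax)   # check sign
def Rm(y,z):
    y=y/np.linalg.norm(y);z=z-y*(z@y);z/=np.linalg.norm(z);return np.c_[np.cross(y,z),y,z]
def cur():
    s=arm.state();return s,np.array(s["ee_pos"]),Rot.from_quat(s["eef_rot"]).as_matrix()
def goal(p,y,z,quiet=False):
    s,p0,R0=cur();out=[]
    for sg in(1,-1):
        rv=Rot.from_matrix(Rm(y,sg*z)@R0.T).as_rotvec();d=(np.array(p)-p0)*100
        if not quiet:print("sg",sg,"d cm",d.round(2),"rv",rv.round(3),"ang",np.linalg.norm(rv).round(3),"rows>=",np.ceil(max(np.linalg.norm(d)/5,np.linalg.norm(rv)/.149)))
    print("q",np.round(s["qpos"],2),"F",np.round(s["ft_force"],1),"T",np.round(s["torque"],2),"op",round(s["opening"],3),"t",s["time"])
E
python3 - <<'E'
from h import *
s,p,R=cur();print(R.round(3));print(dn,lf)
zc=R[:,2]
for a in range(0,180,30):
    z=np.cos(np.radians(a))*dn+np.sin(np.radians(a))*lf;print(a);goal(S+ax*.137,-ax,z)
E
```

```text
[[ 0.952 -0.001  0.306]
 [-0.306 -0.002  0.952]
 [-0.    -1.    -0.002]]
[-0.88123364 -0.0546116  -0.46951555] [-6.18811784e-02  9.98083522e-01  5.29055486e-05]
0
sg 1 d cm [ 33.04 -42.63   3.06] rv [-0.451 -0.351  1.899] ang 1.983 rows>= 14.0
sg -1 d cm [ 33.04 -42.63   3.06] rv [ 0.32  -0.411 -1.173] ang 1.283 rows>= 11.0
q [-1.    0.5  -0.43  1.55  0.22  1.14 -0.21] F [ 0.6 -0.3 -0.3] T [-0.02 -0.01 -0.02] op 1.003 t 0.1
30
sg 1 d cm [ 33.04 -42.63   3.06] rv [-0.319 -0.423  1.39 ] ang 1.487 rows>= 11.0
sg -1 d cm [ 33.04 -42.63   3.06] rv [ 0.442 -0.336 -1.684] ang 1.773 rows>= 12.0
q [-1.    0.5  -0.43  1.55  0.22  1.14 -0.21] F [ 0.6 -0.3 -0.3] T [-0.02 -0.01 -0.02] op 1.003 t 0.1
60
sg 1 d cm [ 33.04 -42.63   3.06] rv [-0.188 -0.468  0.878] ang 1.013 rows>= 11.0
sg -1 d cm [ 33.04 -42.63   3.06] rv [ 0.562 -0.23  -2.192] ang 2.274 rows>= 16.0
q [-1.    0.5  -0.43  1.55  0.22  1.14 -0.21] F [ 0.6 -0.3 -0.3] T [-0.02 -0.01 -0.02] op 1.003 t 0.1
90
sg 1 d cm [ 33.04 -42.63   3.06] rv [-0.059 -0.488  0.366] ang 0.613 rows>= 11.0
sg -1 d cm [ 33.04 -42.63   3.06] rv [ 0.678 -0.087 -2.695] ang 2.781 rows>= 19.0
q [-1.    0.5  -0.43  1.55  0.22  1.14 -0.21] F [ 0.6 -0.3 -0.3] T [-0.02 -0.01 -0.02] op 1.003 t 0.1
120
sg 1 d cm [ 33.04 -42.63   3.06] rv [ 0.069 -0.485 -0.148] ang 0.512 rows>= 11.0
sg -1 d cm [ 33.04 -42.63   3.06] rv [-0.719 -0.097  2.906] ang 2.995 rows>= 21.0
q [-1.    0.5  -0.43  1.55  0.22  1.14 -0.21] F [ 0.6 -0.3 -0.3] T [-0.02 -0.01 -0.02] op 1.003 t 0.1
150
sg 1 d cm [ 33.04 -42.63   3.06] rv [ 0.195 -0.46  -0.661] ang 0.828 rows>= 11.0
sg -1 d cm [ 33.04 -42.63   3.06] rv [-0.584 -0.245  2.405] ang 2.487 rows>= 17.0
q [-1.    0.5  -0.43  1.55  0.22  1.14 -0.21] F [ 0.6 -0.3 -0.3] T [-0.02 -0.01 -0.02] op 1.003 t 0.1
```

```bash
python3 -m inch '2.75 -3.55 0.5 -.016 -.039 .073;2.75 -3.55 0.5 -.016 -.039 .073;2.75 -3.55 0.5 -.016 -.039 .073;2.75 -3.55 0.3 -.016 -.039 .073;2.75 -3.55 0.3 -.016 -.039 .073;2.75 -3.55 0.3 -.016 -.039 .073;2.75 -3.55 0.2 -.016 -.039 .073;2.75 -3.55 0.2 -.016 -.039 .073;2.75 -3.55 0.2 -.016 -.039 .073;2.75 -3.55 0 -.016 -.039 .073;2.75 -3.55 0 -.016 -.039 .073;2.75 -3.55 0 -.016 -.039 .073' 1 20; python3 - <<'E'
from h import *
a=np.radians(60);goal(S+ax*.137,-ax,np.cos(a)*dn+np.sin(a)*lf)
E
```

```text
time: 1.3
ee_pos: [0.5308, 0.1784, 0.2572]
eef_rot: [0.697, 0.384, -0.043, -0.605]
ft_force: [1.2, 0.6, 0.0]
opening: 0.999
sg 1 d cm [-0.18  1.35  0.37] rv [ 0.026  0.017 -0.041] ang 0.051 rows>= 1.0
sg -1 d cm [-0.18  1.35  0.37] rv [-1.471 -0.084  2.719] ang 3.093 rows>= 21.0
q [-0.31  0.04 -0.2   2.17  0.46  0.52  1.34] F [1.2 0.6 0. ] T [0.03 0.5  0.04] op 0.999 t 1.3
```

```bash
python3 -m inch '-0.18 1.3 0.37 .026 .017 -.041;0 0 0 0 0 0'; python3 - <<'E'
from h import *
a=np.radians(60);goal(S+ax*.137,-ax,np.cos(a)*dn+np.sin(a)*lf)
w=arm.capture("wrist");save(w,"w1.png");print(w["fx"],w["cx"],w["cy"])
def pf(c,X):
    p=np.array(c["R"])@np.array(X)+np.array(c["t"]);r=np.hypot(p[0],p[1]);th=np.arctan2(r,p[2]);return (c["cx"]+c["fx"]*th*p[0]/r).round(1),(c["cy"]+c["fy"]*th*p[1]/r).round(1)
for z in(0,.014,.024,.054,.066):print(z,pf(w,S+ax*z))
import pickle;pickle.dump(w,open("w1.pkl","wb"))
E
```

```text
time: 1.5
ee_pos: [0.5307, 0.1818, 0.2596]
eef_rot: [0.699, 0.36, -0.029, -0.617]
ft_force: [-0.4, 1.0, 0.5]
opening: 1.001
sg 1 d cm [-0.17  1.01  0.14] rv [ 0.004 -0.001  0.012] ang 0.012 rows>= 1.0
sg -1 d cm [-0.17  1.01  0.14] rv [ 1.467  0.078 -2.767] ang 3.133 rows>= 22.0
q [-0.32  0.04 -0.2   2.15  0.44  0.55  1.3 ] F [-0.4  1.   0.5] T [0.04 0.47 0.  ] op 1.001 t 1.5
371.64829954431775 322.45527323426745 242.5932392464775
0 (np.float64(333.9), np.float64(236.5))
0.014 (np.float64(334.4), np.float64(242.1))
0.024 (np.float64(334.7), np.float64(246.4))
0.054 (np.float64(335.9), np.float64(261.3))
0.066 (np.float64(336.4), np.float64(268.4))
```

View pics/w1.png

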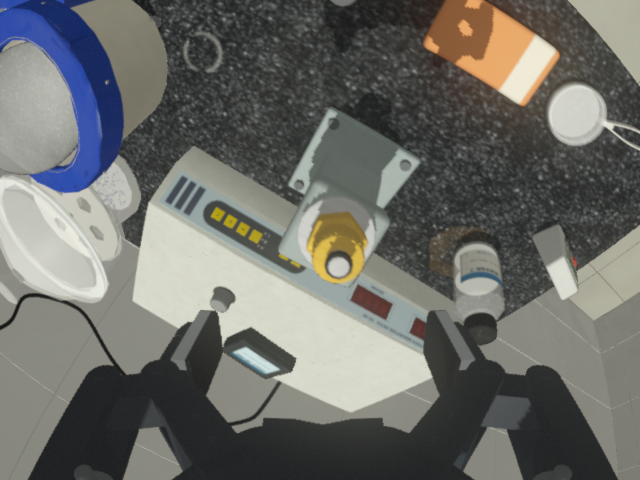

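Wrist view: tube end at (339,265), predicted (336,268); the flats are visible. Nut lies centred between the fingers. I'll refine the tip by triangulating across three views.

```bash
python3 - <<'E'
from pose import *
w=pickle.load(open("w1.pkl","rb"))
def rayw(c,u,v):
    d=np.array([u-c["cx"],v-c["cy"]]);r=np.hypot(*d);th=r/c["fx"];R=np.array(c["R"])
    return -R.T@np.array(c["t"]),R.T@np.r_[np.sin(th)*d/r,np.cos(th)]
L=[ray(a,*px(97,170)),ray(b,275.3,197.5),rayw(w,339,265)]
A=0;B=0
for (o,d),wt in zip(L,(1,.5,8)):
    P=(np.eye(3)-np.outer(d,d))*wt;A=A+P;B=B+P@o
X=np.linalg.solve(A,B);print(X,"pred",S+ax*.066,"res",[np.linalg.norm(np.cross(X-o,d)).round(4) for o,d in L])
save(w,"w1c.png",(280,170,400,290),5)
E
```

```text
[0.5629802  0.1950881  0.19413225] pred [0.56227155 0.19397935 0.198273  ] res [np.float64(0.0003), np.float64(0.0023), np.float64(0.0002)]
```

View pics/w1c.png

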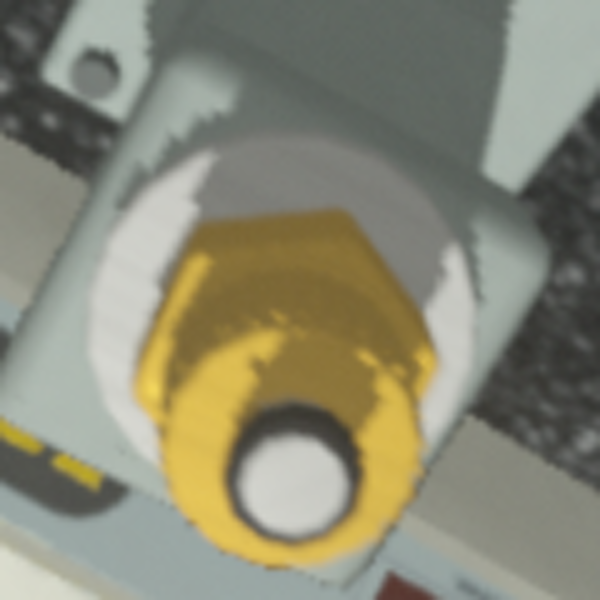

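```bash
sed -i 's/^S=np.array.*;ax=/S=np.array([.5935,.1972,.1395]);ax=/' h.py; python3 -m inch '-.1 1 .1 0 0 .01;0 .1 0 0 0 0;0 0 0 0 0 0' ; python3 - <<'E'
from h import *
a=np.radians(60);goal(S+ax*.067,-ax,np.cos(a)*dn+np.sin(a)*lf)
E
```

```text
time: 1.85
ee_pos: [0.5276, 0.1934, 0.2587]
eef_rot: [0.698, 0.365, -0.036, -0.615]
ft_force: [0.3, 0.2, -0.5]
opening: 1.003
sg 1 d cm [ 3.45  0.19 -6.  ] rv [ 0.008 -0.004 -0.004] ang 0.01 rows>= 2.0
sg -1 d cm [ 3.45  0.19 -6.  ] rv [-1.463 -0.082  2.77 ] ang 3.134 rows>= 22.0
q [-0.33  0.05 -0.21  2.15  0.45  0.56  1.28] F [ 0.3  0.2 -0.5] T [-0.04  0.5   0.05] op 1.003 t 1.85
```

```bash
python3 -m inch '.9 .1 -1.6 0 0 0;.9 .05 -1.6 0 0 0;.9 .05 -1.6 0 0 0;.9 .05 -1.6 0 0 0;.9 .05 -1.6 0 0 0;.8 .0 -1.5 0 0 0;0 0 0 0 0 0' ; python3 - <<'E'
from h import *
a=np.radians(60);goal(S+ax*.027,-ax,np.cos(a)*dn+np.sin(a)*lf)
E
```

```text
time: 2.55
ee_pos: [0.5804, 0.2037, 0.1608]
eef_rot: [0.695, 0.37, -0.039, -0.615]
ft_force: [-0.4, -0.1, 0.0]
opening: 1.002
sg 1 d cm [ 0.04 -0.73  0.25] rv [ 0.008 -0.002 -0.018] ang 0.02 rows>= 1.0
sg -1 d cm [ 0.04 -0.73  0.25] rv [-1.46  -0.093  2.758] ang 3.122 rows>= 21.0
q [-0.39  0.29 -0.12  2.13  0.71  0.36  1.05] F [-0.4 -0.1  0. ] T [-0.1   0.46  0.01] op 1.002 t 2.55
```

```bash
python3 -m inch '.0 -.6 .25 .008 0 -.018;0 0 0 0 0 0;0 0 0 0 0 0' ; python3 - <<'E'
from h import *
a=np.radians(60);goal(S+ax*.027,-ax,np.cos(a)*dn+np.sin(a)*lf)
E
```

```text
time: 2.85
ee_pos: [0.5797, 0.1988, 0.1646]
eef_rot: [0.695, 0.364, -0.032, -0.619]
ft_force: [-0.0, 0.6, 0.2]
opening: 1.002
sg 1 d cm [ 0.12 -0.24 -0.13] rv [-0.001 -0.002 -0.001] ang 0.002 rows>= 1.0
sg -1 d cm [ 0.12 -0.24 -0.13] rv [-1.47  -0.094  2.775] ang 3.141 rows>= 22.0
q [-0.38  0.28 -0.12  2.13  0.7   0.36  1.05] F [-0.   0.6  0.2] T [-0.05  0.46 -0.09] op 1.002 t 2.85
```

Close with light grip and see side forces.

```bash
python3 -m inch '.1 -.2 -.1 0 0 0;0 0 0 0 0 0' - 20; python3 -m inch '0 0 0 0 0 0;0 0 0 0 0 0;0 0 0 0 0 0;0 0 0 0 0 0;0 0 0 0 0 0;0 0 0 0 0 0' 0 20; python3 - <<'E'
from h import *
a=np.radians(60);goal(S+ax*.027,-ax,np.cos(a)*dn+np.sin(a)*lf)
s,p,R=cur();print("T ax",s["torque"]@ax)
E
```

```text
time: 3.05
ee_pos: [0.5811, 0.1969, 0.1654]
eef_rot: [0.695, 0.365, -0.031, -0.618]
ft_force: [0.2, 0.5, 0.2]
opening: 0.998
time: 3.65
ee_pos: [0.5812, 0.1972, 0.1664]
eef_rot: [0.695, 0.366, -0.03, -0.618]
ft_force: [-0.0, 0.1, 0.0]
opening: 0.386
sg 1 d cm [-0.04 -0.07 -0.31] rv [-0.003  0.002 -0.001] ang 0.004 rows>= 1.0
sg -1 d cm [-0.04 -0.07 -0.31] rv [ 1.475  0.096 -2.772] ang 3.141 rows>= 22.0
q [-0.37  0.28 -0.12  2.13  0.7   0.35  1.06] F [-0.   0.1  0. ] T [-0.11  0.52 -0.07] op 0.386 t 3.65
T ax -0.03032274952883241
```

```bash
cat > tw.py <<'E'
from h import *
s,p,R=cur();z=R[:,2]
print("tool z angle",np.degrees(np.arctan2(z@lf,z@dn)).round(1),"Tax",round(float(s["torque"]@ax),3),"q7",s["qpos"][6].round(2),"op",round(s["opening"],3))
e=S+ax*.028-p;print("pos err cm",(e*100).round(2),"F",np.round(s["ft_force"],1)," tilt fix rv",np.cross(R[:,1],-ax).round(3))
E
python3 -m inch '0 0 0 .056 .0035 -.106;0 0 0 .056 .0035 -.106;0 0 0 .056 .0035 -.106;0 0 0 .056 .0035 -.106;0 0 0 .056 .0035 -.106;0 0 0 .056 .0035 -.106'; python3 tw.py
```

```text
time: 4.25
ee_pos: [0.5815, 0.1958, 0.1665]
eef_rot: [-0.66, -0.115, -0.226, 0.707]
ft_force: [-1.6, -0.5, 1.6]
opening: 0.391
tool z angle 102.8 Tax 0.106 q7 0.4 op 0.391
pos err cm [-0.11  0.06 -0.23] F [-1.6 -0.5  1.6]  tilt fix rv [0.002 0.003 0.001]
```

```bash
python3 -m inch '0 0 0 .056 .0035 -.106;0 0 0 .056 .0035 -.106;0 0 0 .056 .0035 -.106;0 0 0 .056 .0035 -.106'; python3 tw.py;  python3 -m inch '0 0 0 .04 .0025 -.075;0 0 0 .04 .0025 -.075;0 0 0 .04 .0025 -.075'; python3 tw.py
```

```text
time: 4.65
ee_pos: [0.5811, 0.1949, 0.1662]
eef_rot: [-0.585, 0.064, -0.382, 0.712]
ft_force: [-1.7, -1.2, 2.0]
opening: 0.394
tool z angle 131.4 Tax 0.054 q7 -0.02 op 0.394
pos err cm [-0.07  0.14 -0.2 ] F [-1.7 -1.2  2. ]  tilt fix rv [ 0.005 -0.     0.003]
time: 4.95
ee_pos: [0.5807, 0.1946, 0.166]
eef_rot: [-0.53, 0.159, -0.455, 0.697]
ft_force: [-2.5, -0.7, 1.7]
opening: 0.385
tool z angle 146.7 Tax 0.053 q7 -0.23 op 0.385
pos err cm [-0.03  0.18 -0.18] F [-2.5 -0.7  1.7]  tilt fix rv [ 0.005 -0.002  0.003]
```

```bash
python3 -m inch '0 0 0 .04 .0025 -.075;0 0 0 .04 .0025 -.075'; python3 tw.py;  python3 -m inch '0 0 0 .04 .0025 -.075;0 0 0 .04 .0025 -.075'; python3 tw.py
```

```text
time: 5.15
ee_pos: [0.5804, 0.1944, 0.1659]
eef_rot: [-0.488, 0.221, -0.5, 0.681]
ft_force: [-1.6, -0.5, 1.6]
opening: 0.386
tool z angle 156.8 Tax 0.066 q7 -0.37 op 0.386
pos err cm [-0.01  0.2  -0.17] F [-1.6 -0.5  1.6]  tilt fix rv [ 0.005 -0.004  0.002]
time: 5.35
ee_pos: [0.5802, 0.1943, 0.1658]
eef_rot: [-0.442, 0.28, -0.54, 0.659]
ft_force: [-1.8, -1.5, 1.7]
opening: 0.392
tool z angle 166.9 Tax 0.043 q7 -0.51 op 0.392
pos err cm [ 0.02  0.21 -0.15] F [-1.8 -1.5  1.7]  tilt fix rv [ 0.004 -0.005  0.002]
```

```bash
for i in 1; do python3 -m inch '0 .05 0 .03 .002 -.056;0 .05 0 .03 .002 -.056'; done|head -1; python3 tw.py;  python3 -m inch '0 0 0 .03 .002 -.056;0 0 0 .03 .002 -.056' | head -1; python3 tw.py;  python3 -m inch '0 0 0 .03 .002 -.056;0 0 0 .03 .002 -.056' | head -1; python3 tw.py
```

```text
time: 5.55
tool z angle 174.5 Tax 0.027 q7 -0.61 op 0.392
pos err cm [ 0.05  0.2  -0.14] F [-1.1 -2.2  2.6]  tilt fix rv [ 0.004 -0.007  0.002]
time: 5.75
tool z angle -177.9 Tax 0.258 q7 -0.71 op 0.388
pos err cm [ 0.07  0.22 -0.13] F [-0.5  0.   1.6]  tilt fix rv [ 0.003 -0.008  0.002]
time: 5.95
tool z angle -170.4 Tax 0.247 q7 -0.8 op 0.391
pos err cm [ 0.09  0.21 -0.11] F [-0.8 -0.6  1.2]  tilt fix rv [ 0.002 -0.009  0.001]
```

```bash
python3 -m inch '0 0 0 0 0 0;0 0 0 .03 .002 -.056' - 30 | head -1; python3 tw.py;  python3 -m inch '0 0 0 .03 .002 -.056' | head -1; python3 tw.py; python3 -m inch '0 0 0 .03 .002 -.056' | head -1; python3 tw.py
```

```text
time: 6.15
tool z angle -166.9 Tax 0.561 q7 -0.85 op 0.38
pos err cm [ 0.1   0.21 -0.11] F [-1.6  0.   1.1]  tilt fix rv [ 0.002 -0.01   0.001]
time: 6.25
tool z angle -163.3 Tax 0.735 q7 -0.89 op 0.388
pos err cm [ 0.12  0.2  -0.11] F [-0.9 -0.4  1.7]  tilt fix rv [ 0.001 -0.01   0.   ]
time: 6.35
tool z angle -159.8 Tax 0.733 q7 -0.94 op 0.389
pos err cm [ 0.12  0.2  -0.1 ] F [-1.2 -2.4  1.2]  tilt fix rv [ 0.   -0.01 -0.  ]
```

Firm at ~0.25→0.73 N m: finger-tight. Release, back off, and look at the hexagon.

```bash
python3 -m inch '0 0 0 0 0 0;0 0 0 0 0 0;0 0 0 0 0 0;0 0 0 0 0 0' 1 20; python3 tw.py; python3 -m inch '-.85 -.05 1.6 0 0 0;-.85 -.05 1.6 0 0 0;-.85 -.05 1.6 0 0 0;-.85 -.05 1.6 0 0 0;-.85 -.05 1.6 0 0 0;-.85 -.05 1.6 0 0 0;-.85 -.05 1.6 0 0 0;0 0 0 0 0 0';  python3 - <<'E'
from h import *
import pickle
goal(S+ax*.137,-ax,cur()[2][:,2])
w=arm.capture("wrist");pickle.dump(w,open("w2.pkl","wb"))
im=w["color"][:,:,::-1]
hsv=cv2.cvtColor(im,cv2.COLOR_BGR2HSV);bm=cv2.inRange(hsv,(15,110,40),(32,255,255))
n,l,st,ce=cv2.connectedComponentsWithStats(bm);print(st[1:][st[1:,4]>100],ce[1:][st[1:,4]>100])
def pf(c,X):
    p=np.array(c["R"])@np.array(X)+np.array(c["t"]);r=np.hypot(p[0],p[1]);th=np.arctan2(r,p[2]);return (c["cx"]+c["fx"]*th*p[0]/r),(c["cy"]+c["fy"]*th*p[1]/r)
u,v=pf(w,S+ax*.014);u,v=int(u),int(v);print("crop origin",u-60,v-60);save(w,"w2c.png",(u-60,v-60,u+60,v+60),5)
E
```

```text
time: 6.75
ee_pos: [0.5791, 0.1947, 0.165]
eef_rot: [0.272, -0.458, 0.642, -0.552]
ft_force: [0.5, 0.7, 0.3]
opening: 1.001
tool z angle -160.1 Tax 0.039 q7 -0.93 op 1.001
pos err cm [ 0.12  0.17 -0.08] F [0.5 0.7 0.3]  tilt fix rv [ 0.   -0.01 -0.  ]
time: 7.55
ee_pos: [0.5173, 0.1894, 0.2801]
eef_rot: [0.274, -0.456, 0.642, -0.552]
ft_force: [-0.3, 0.7, 0.4]
opening: 1.001
sg 1 d cm [ 1.2   0.38 -1.97] rv [ 0.002 -0.011  0.001] ang 0.011 rows>= 1.0
sg -1 d cm [ 1.2   0.38 -1.97] rv [-1.457 -0.088  2.782] ang 3.142 rows>= 22.0
q [-1.03 -0.02  0.49  2.16  0.4   0.61 -1.1 ] F [-0.3  0.7  0.4] T [0.02 0.44 0.03] op 1.001 t 7.55
[[ 382  171   13   11  109]
 [  77  185   49   32  240]
 [ 386  184   12   11  106]
 [ 297  194   56   65 2203]
 [  91  210   81   73 3313]
 [ 394  216   12   10  102]
 [ 397  229   12   10  102]] [[387.88073394 176.09174312]
 [101.3625     199.94583333]
 [391.24528302 188.97169811]
 [324.75851112 222.34543804]
 [129.80863266 248.85300332]
 [399.5        220.52941176]
 [402.69607843 233.46078431]]
crop origin 266 160
```

View pics/w2c.png

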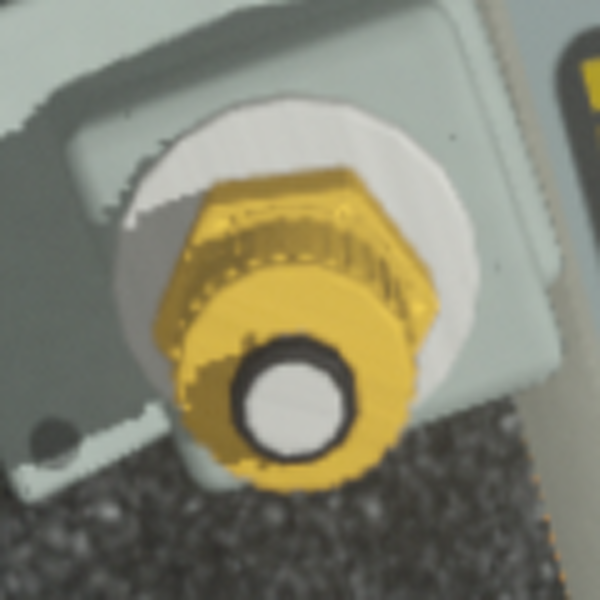

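Sharp view: seat ring x 115–478, top y 97; hexagon's lower-edge corners at (218,183), (345,168), top-face edge end near (437,305) and (158,325); tube end (297,408).

```bash
python3 - <<'E'
from pose import *
w=pickle.load(open("w2.pkl","rb"));R=np.array(w["R"])
def rw(u,v):
    d=np.array([266+(u+.5)/5-.5-w["cx"],160+(v+.5)/5-.5-w["cy"]]);r=np.hypot(*d);th=r/w["fx"];return -R.T@np.array(w["t"]),R.T@np.r_[np.sin(th)*d/r,np.cos(th)]
def pl(u,v,z):
    o,d=rw(u,v);X=o+d*((S+ax*z-o)@ax)/(d@ax)-S;return np.array([X@dn,X@lf])
ring=np.array([pl(u,v,0) for u,v in((115,278),(478,278),(297,97),(160,165),(430,165),(170,410),(445,385))])
A=np.c_[2*ring,np.ones(len(ring))];s=np.linalg.lstsq(A,(ring**2).sum(1),rcond=None)[0];print("ring centre (dn,lf) mm",s[:2]*1e3,"r",np.sqrt(s[2]+s[:2]@s[:2])*1e3)
print("tip centre",pl(297,408,.066)*1e3)
c=s[:2]
for u,v in((218,183),(345,168),(437,305),(158,325)):
    for z in(.004,.014,.024):
        p=pl(u,v,z)-c;print((u,v),z,"ang",np.degrees(np.arctan2(p[1],p[0])).round(1),"r",(np.hypot(*p)*1e3).round(1))
e=pl(345,168,.004)-pl(218,183,.004);print("edge dir",np.degrees(np.arctan2(e[1],e[0])),np.linalg.norm(e)*1e3)
E
```

```text
ring centre (dn,lf) mm [1.1241922  0.35367648] r 30.70498896773725
tip centre [0.63123142 0.36902087]
(218, 183) 0.004 ang 74.5 r 22.1
(218, 183) 0.014 ang 78.3 r 23.6
(218, 183) 0.024 ang 81.6 r 25.1
(345, 168) 0.004 ang 130.7 r 22.1
(345, 168) 0.014 ang 128.5 r 23.9
(345, 168) 0.024 ang 126.6 r 25.7
(437, 305) 0.004 ang -154.5 r 23.5
(437, 305) 0.014 ang -161.2 r 22.7
(437, 305) 0.024 ang -168.3 r 22.1
(158, 325) 0.004 ang 4.9 r 23.7
(158, 325) 0.014 ang 11.5 r 22.4
(158, 325) 0.024 ang 18.8 r 21.3
edge dir -167.40126314445536 20.818225896775107
```

```bash
sed -i 's/^S=np.array.*;ax=/S=np.array([.5927,.1972,.1391]);ax=/' h.py; cat > pk.py <<'E'
from h import *
import sys
y=np.radians(-106.25);xs=np.array([np.cos(y),np.sin(y),0]);ys=np.array([-xs[1],xs[0],0])
J=np.array([.4128,-.0695,0]);Hd=J-.095*xs
goal(Hd+[0,0,float(sys.argv[1])],np.array([0,0,-1.]),ys)
E
python3 pk.py .13
```

```text
sg 1 d cm [ -7.78 -16.74 -14.91] rv [-0.026  0.476 -0.003] ang 0.477 rows>= 5.0
sg -1 d cm [ -7.78 -16.74 -14.91] rv [-0.74  -0.041  3.05 ] ang 3.139 rows>= 22.0
q [-1.03 -0.02  0.49  2.16  0.4   0.61 -1.1 ] F [ 0.5 -0.3 -1.1] T [-0.04  0.47  0.01] op 0.996 t 7.6
```

```bash
python3 -m inch '-1 -2.4 0 0 .06 0;-1 -2.4 -.8 0 .06 0;-1 -2.1 -2 0 .06 0;-1 -2.1 -2.4 0 .06 0;-1 -2.1 -2.4 -.01 .06 0;-1 -2.1 -2.4 -.01 .06 0;-1 -2.1 -2.4 0 .06 0;-.5 -1 -2 0 .05 0;0 0 0 0 0 0';python3 pk.py .13; python3 - <<'E'
from h import *
import pickle
w=arm.capture("wrist");pickle.dump(w,open("w3.pkl","wb"));save(w,"w3.png")
E
```

```text
time: 8.5
ee_pos: [0.4394, 0.0195, 0.1253]
eef_rot: [-0.426, 0.569, -0.561, 0.423]
ft_force: [0.2, 0.1, 0.4]
opening: 1.0
sg 1 d cm [0.   0.22 0.47] rv [-0.007 -0.01  -0.002] ang 0.013 rows>= 1.0
sg -1 d cm [0.   0.22 0.47] rv [ 0.016 -0.011  3.14 ] ang 3.14 rows>= 22.0
q [-0.68  0.31  0.68  2.17 -0.29  0.76 -0.1 ] F [0.2 0.1 0.4] T [-0.05  0.03 -0.03] op 1.0 t 8.5
```

View pics/w3.png

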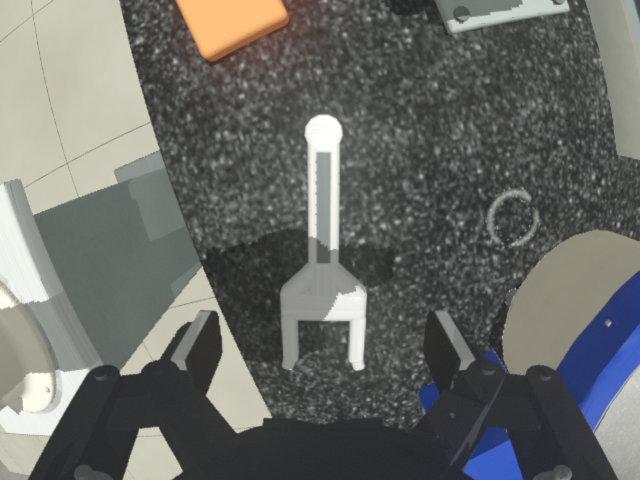

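Wrist view: spanner axis vertical at column ~323, handle end top (323,115), jaw tips (291,368)/(357,366), centred between the fingers. Check the lengthwise position and descend.

```bash
python3 - <<'E'
from pose import *
w=pickle.load(open("w3.pkl","rb"));R=np.array(w["R"])
im=w["color"].min(2);m=np.zeros(im.shape,np.uint8);m[105:375,275:375]=(im[105:375,275:375]>95)
m=cv2.morphologyEx(m,2,np.ones((3,3)));n,l,st,ce=cv2.connectedComponentsWithStats(m);k=1+st[1:,4].argmax();print(st[k])
def on(u,v,z):
    d=np.array([u-w["cx"],v-w["cy"]]);r=np.hypot(*d);th=r/w["fx"];d=R.T@np.r_[np.sin(th)*d/r,np.cos(th)];o=-R.T@np.array(w["t"]);return o+d*(z-o[2])/d[2]
for u,v in((323,115),(291,370),(358,370)):print(on(u,v,.016))
T=(on(291,370,.016)+on(358,370,.016))/2;E_=on(323,115,.016);d=(T-E_);L=np.linalg.norm(d);d/=L;print("L",L,"dir",np.degrees(np.arctan2(d[1],d[0])),"J from end",E_+d*.181,"from tip",T-d*.025)
E
python3 pk.py .003
python3 -m inch '0 .1 -1.5 -.007 -.01 0;0 .05 -2 0 0 0;0 0 -2 0 0 0;0 0 -2 0 0 0;0 0 -2 0 0 0;0 0 -1 0 0 0;0 0 0 0 0 0' 1 20; python3 pk.py .003
```

```text
[  280   105    91   266 11730]
[0.46237632 0.10393489 0.016     ]
[ 0.38055188 -0.08245714  0.016     ]
[ 0.43476346 -0.09765133  0.016     ]
L 0.20155869841638538 dir -105.75220321720094 J from end [ 0.4132389  -0.07026762  0.016     ] from tip [ 0.41444461 -0.06599311  0.016     ]
sg 1 d cm [ -0.04   0.17 -12.32] rv [-0.007 -0.008 -0.002] ang 0.011 rows>= 3.0
sg -1 d cm [ -0.04   0.17 -12.32] rv [ 0.013 -0.011  3.14 ] ang 3.14 rows>= 22.0
q [-0.69  0.31  0.68  2.17 -0.29  0.76 -0.1 ] F [-0.6 -0.7  0.1] T [-0.06  0.02 -0.05] op 1.007 t 8.55
time: 9.25
ee_pos: [0.4461, 0.0262, 0.0225]
eef_rot: [0.42, -0.56, 0.568, -0.432]
ft_force: [-0.0, -0.3, -0.4]
opening: 0.999
sg 1 d cm [-0.67 -0.45 -1.95] rv [-0.001  0.02  -0.007] ang 0.021 rows>= 1.0
sg -1 d cm [-0.67 -0.45 -1.95] rv [-3.100e-02 -2.000e-03  3.134e+00] ang 3.134 rows>= 22.0
q [-0.54  0.51  0.5   2.22 -0.51  0.5   0.08] F [-0.  -0.3 -0.4] T [0.04 0.02 0.02] op 0.999 t 9.25
```

Agreement within 2 mm (J≈[.4138,−.068]). Correct and descend.

```bash
sed -i 's/J=np.array(\[.4128,-.0695,0\])/J=np.array([.4134,-.0685,0])/' pk.py; python3 -m inch '-.6 -.4 -.6 0 .02 -.007;-.1 0 -.6 0 0 0;0 0 -.5 0 0 0;0 0 0 0 0 0'; python3 pk.py .003
```

```text
time: 9.65
ee_pos: [0.441, 0.0227, 0.0068]
eef_rot: [0.423, -0.565, 0.566, -0.426]
ft_force: [0.9, -0.9, 0.6]
opening: 1.003
sg 1 d cm [-0.1  -0.   -0.38] rv [-0.002  0.003 -0.001] ang 0.004 rows>= 1.0
sg -1 d cm [-0.1  -0.   -0.38] rv [-5.000e-03 -3.000e-03  3.141e+00] ang 3.141 rows>= 22.0
q [-0.51  0.54  0.47  2.22 -0.54  0.48  0.1 ] F [ 0.9 -0.9  0.6] T [-0.01 -0.   -0.01] op 1.003 t 9.65
```

```bash
python3 -m inch '-.1 0 -.35 0 0 0;0 0 0 0 0 0'>/dev/null; python3 -m inch '0 0 0 0 0 0;0 0 0 0 0 0;0 0 0 0 0 0;0 0 0 0 0 0;0 0 0 0 0 0;0 0 0 0 0 0;0 0 0 0 0 0;0 0 0 0 0 0' 0 100; python3 pk.py .003
```

```text
time: 10.65
ee_pos: [0.4403, 0.0228, 0.0041]
eef_rot: [0.422, -0.566, 0.566, -0.426]
ft_force: [-0.3, 0.3, -0.4]
opening: 0.224
sg 1 d cm [-0.03 -0.01 -0.11] rv [-0.003  0.004  0.   ] ang 0.005 rows>= 1.0
sg -1 d cm [-0.03 -0.01 -0.11] rv [ 0.007  0.005 -3.142] ang 3.142 rows>= 22.0
q [-0.51  0.55  0.47  2.22 -0.54  0.47  0.11] F [-0.3  0.3 -0.4] T [-0.05  0.05  0.02] op 0.224 t 10.65
```

```bash
cat > fit.py <<'E'
from h import *
import sys
phi,u,back=float(sys.argv[1]),float(sys.argv[2]),float(sys.argv[3])
f=np.radians(phi);h=np.cos(f)*dn+np.sin(f)*lf
P=S+ax*(u+.0041)+(.095+back)*h;ys=np.cross(ax,-h)
s,p,R=cur();T=Rm(-ax,ys);rv=Rot.from_matrix(T@R.T).as_rotvec();d=(P-p)*100
print("d",d.round(2),"rv",rv.round(3),np.linalg.norm(rv).round(3),"in plane(h,perp,ax) mm",(10*np.array([d@h,d@ys,d@ax])).round(1))
x=-R[:,0];print("phi now",np.degrees(np.arctan2(x@lf,x@dn)).round(1),"z",p[2].round(3),"q",np.round(s["qpos"],2),"F(h,ys,ax)",np.round([s["ft_force"]@h,s["ft_force"]@ys,s["ft_force"]@ax],1),"Tax",round(float(s["torque"]@ax),2),"op",round(s["opening"],3),"t",s["time"])
print("h",h.round(3),"ys",ys.round(3))
E
python3 -m inch '0 0 2 0 0 0;0 0 4 0 0 0;0 0 4 0 0 0;0 0 4 0 0 0;0 0 4 0 0 0;0 0 1 0 0 0;0 0 0 0 0 0'; python3 fit.py -47.4 .007 .07
```

```text
time: 11.35
ee_pos: [0.4351, 0.0219, 0.1975]
eef_rot: [-0.425, 0.567, -0.564, 0.423]
ft_force: [-0.5, 0.2, -2.6]
opening: 0.222
d [  6.15   4.76 -10.1 ] rv [-0.651 -0.178  2.673] 2.757 in plane(h,perp,ax) mm [ -38.5   22.7 -119.4]
phi now 107.7 z 0.197 q [-0.81  0.16  0.77  2.13 -0.14  0.91 -0.24] F(h,ys,ax) [ 1.   1.4 -2. ] Tax 0.0 op 0.222 t 11.35
h [-0.551 -0.772 -0.318] ys [-0.691  0.635 -0.346]
```

```bash
python3 -m inch '0 0 0 -.031 -.0085 .126;0 0 0 -.031 -.0085 .126;0 0 0 -.031 -.0085 .126;0 0 0 -.031 -.0085 .126;0 0 0 -.031 -.0085 .126;0 0 0 -.031 -.0085 .126;0 0 0 -.031 -.0085 .126;0 0 0 -.031 -.0085 .126;0 0 0 -.031 -.0085 .126;0 0 0 -.031 -.0085 .126'; python3 fit.py -47.4 .007 .07
```

```text
time: 12.35
ee_pos: [0.4213, 0.0199, 0.1794]
eef_rot: [0.726, -0.088, 0.28, -0.622]
ft_force: [0.1, -1.0, -3.4]
opening: 0.221
d [ 7.53  4.97 -8.3 ] rv [-0.298 -0.089  1.369] 1.404 in plane(h,perp,ax) mm [ -53.5    8.2 -110. ]
phi now 32.0 z 0.179 q [-0.95  0.03  0.61  2.33  0.42  0.69  0.4 ] F(h,ys,ax) [ 1.8  0.5 -3. ] Tax -0.14 op 0.221 t 12.35
h [-0.551 -0.772 -0.318] ys [-0.691  0.635 -0.346]
```

```bash
python3 -m inch '.6 .1 .2 -.028 -.008 .127;.6 .1 .2 -.028 -.008 .127;.6 .1 .2 -.028 -.008 .127;.6 .1 .2 -.028 -.008 .127;.6 .1 .1 -.028 -.008 .127;.6 .1 .1 -.028 -.008 .127;.6 .1 .1 -.028 -.008 .127;.6 .1 .1 -.028 -.008 .127;.6 .1 .1 -.028 -.008 .127;.6 .1 .1 -.028 -.008 .127;0 0 0 0 0 0'; python3 fit.py -47.4 .007 .07
```

```text
time: 13.45
ee_pos: [0.4606, 0.0267, 0.1746]
eef_rot: [0.724, 0.363, -0.079, -0.582]
ft_force: [-0.9, -0.0, -2.6]
opening: 0.223
d [ 3.6   4.29 -7.81] rv [-0.018 -0.036  0.233] 0.236 in plane(h,perp,ax) mm [-28.1  29.4 -87.1]
phi now -34.9 z 0.175 q [-0.13 -0.   -0.11  2.42  0.52  0.33  1.52] F(h,ys,ax) [ 1.3  1.5 -1.9] Tax -0.11 op 0.223 t 13.45
h [-0.551 -0.772 -0.318] ys [-0.691  0.635 -0.346]
```

```bash
python3 -m inch '.9 1 -1.9 -.004 -.009 .058;.9 1 -1.9 -.004 -.009 .058;.9 1 -1.9 -.004 -.009 .058;.8 1 -1.9 -.004 -.009 .058;0 0 0 0 0 0'; python3 fit.py -47.4 .007 .07
```

```text
time: 13.95
ee_pos: [0.4831, 0.0516, 0.1155]
eef_rot: [0.701, 0.419, -0.12, -0.564]
ft_force: [-0.3, -0.2, -2.8]
opening: 0.223
d [ 1.35  1.8  -1.9 ] rv [ 0.003 -0.02   0.085] 0.087 in plane(h,perp,ax) mm [-15.3   8.7 -23.7]
phi now -43.1 z 0.115 q [ 0.32  0.23 -0.62  2.42  1.3   0.26  0.89] F(h,ys,ax) [ 1.2  1.1 -2.3] Tax -0.02 op 0.223 t 13.95
h [-0.551 -0.772 -0.318] ys [-0.691  0.635 -0.346]
```

```bash
python3 -m inch '.7 .9 -.8 .001 -.009 .04;.7 .9 -.8 .001 -.009 .04;.4 .5 -.4 0 0 .02;0 0 0 0 0 0'; python3 fit.py -47.4 .007 .05
```

```text
time: 14.35
ee_pos: [0.4936, 0.0745, 0.0892]
eef_rot: [0.681, 0.451, -0.144, -0.56]
ft_force: [0.3, -0.4, -2.6]
opening: 0.228
d [1.4  1.04 1.36] rv [-0.001 -0.018 -0.005] 0.018 in plane(h,perp,ax) mm [-20.1  -7.7   5.1]
phi now -47.6 z 0.089 q [ 0.27  0.32 -0.58  2.41  1.63  0.25  0.64] F(h,ys,ax) [ 1.   0.5 -2.4] Tax 0.03 op 0.228 t 14.35
h [-0.551 -0.772 -0.318] ys [-0.691  0.635 -0.346]
```

```bash
python3 -m inch '.7 .5 .7 0 -.01 0;.5 .4 .5 0 -.008 0;0 0 0 0 0 0'; python3 fit.py -47.4 .007 .05;  python3 -m inch '0 0 0 0 0 0'>/dev/null; python3 fit.py -47.4 .007 .05
```

```text
time: 14.65
ee_pos: [0.5005, 0.0829, 0.0989]
eef_rot: [0.683, 0.451, -0.138, -0.558]
ft_force: [0.1, -0.0, -2.3]
opening: 0.227
d [0.71 0.21 0.4 ] rv [-0.001 -0.009  0.002] 0.009 in plane(h,perp,ax) mm [-6.8 -5.   0.1]
phi now -47.2 z 0.099 q [ 0.25  0.3  -0.59  2.4   1.54  0.27  0.7 ] F(h,ys,ax) [ 0.7  0.8 -2.1] Tax 0.02 op 0.227 t 14.65
h [-0.551 -0.772 -0.318] ys [-0.691  0.635 -0.346]
d [0.82 0.23 0.43] rv [-0.    -0.01   0.004] 0.011 in plane(h,perp,ax) mm [-7.7 -5.7 -0.1]
phi now -47.2 z 0.099 q [ 0.25  0.3  -0.59  2.4   1.54  0.27  0.7 ] F(h,ys,ax) [ 0.8  1.2 -2.2] Tax 0.03 op 0.222 t 14.75
h [-0.551 -0.772 -0.318] ys [-0.691  0.635 -0.346]
```

```bash
python3 -m inch '.75 .2 .4 0 -.01 .004;0 0 0 0 0 0;0 0 0 0 0 0'; python3 fit.py -47.4 .007 .05; python3 - <<'E'
from h import *
import pickle
w=arm.capture("wrist");pickle.dump(w,open("w4.pkl","wb"));save(w,"w4.png")
E
```

```text
time: 15.05
ee_pos: [0.506, 0.0839, 0.1022]
eef_rot: [0.684, 0.453, -0.136, -0.556]
ft_force: [-0.6, 0.2, -2.6]
opening: 0.229
d [0.16 0.11 0.06] rv [ 0.    -0.001  0.002] 0.002 in plane(h,perp,ax) mm [-1.9 -0.6 -0.3]
phi now -47.3 z 0.102 q [ 0.25  0.3  -0.59  2.39  1.54  0.27  0.71] F(h,ys,ax) [ 1.   1.4 -2. ] Tax 0.08 op 0.229 t 15.05
h [-0.551 -0.772 -0.318] ys [-0.691  0.635 -0.346]
```

View pics/w4.png

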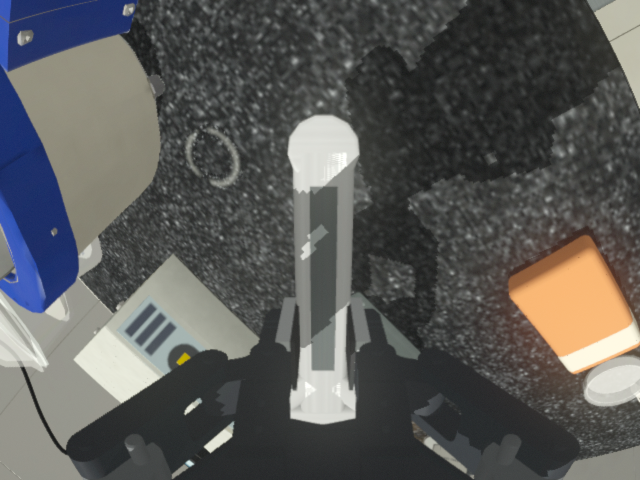

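Wrist view: the handle lies straight in the grip (column ~323), but the jaw is hidden. Check with the fixed cameras, both crops in one picture.

```bash
cat > two.py <<'E'
from h import *
import sys
a=arm.capture("top");b=arm.capture("scene")
f=lambda c,x,y,w,h,s:cv2.resize(c["color"][y:y+h,x:x+w,::-1],None,fx=s,fy=s,interpolation=cv2.INTER_CUBIC)
cv2.imwrite("pics/"+sys.argv[1],np.hstack([f(a,230,180,80,100,5),f(b,250,180,80,100,5)]))
E
python3 two.py t4.png
```

```text
(no output)
```

View pics/t4.png

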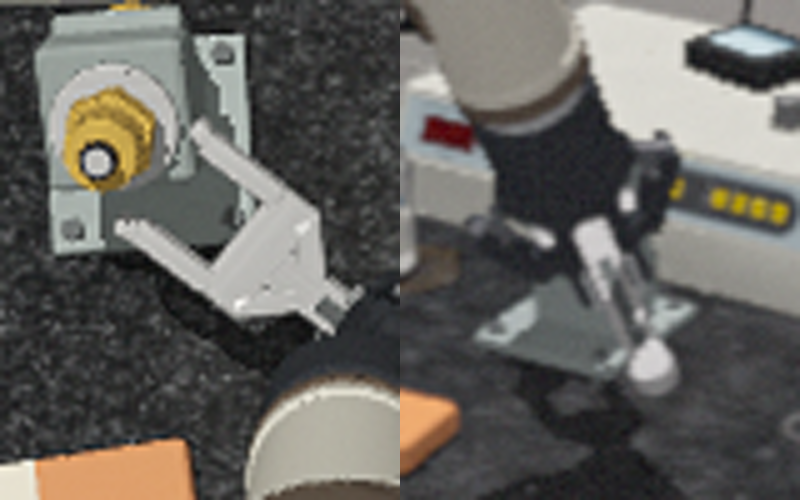

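Mouth faces the nut squarely: tips (195,125) and (122,228) in the left crop, nut at (110,135). Slide in part way.

```bash
python3 - <<'E'
from h import *
a=arm.capture("top");f=np.radians(-47.4);h=np.cos(f)*dn+np.sin(f)*lf;ys=np.cross(ax,-h)
for sg in(1,-1):
    u=proj(a,S+ax*.023+h*(.052-.023)+sg*.024*ys);print("pred tip",(u[0]-230)*5,(u[1]-180)*5)
E
python3 -m inch '.33 .46 .19 0 0 0;.33 .46 .19 0 0 0;.33 .46 .19 0 0 0;0 0 0 0 0 0'; python3 fit.py -47.4 .007 .03
```

```text
pred tip 122.98447301414043 215.6131322147685
pred tip 184.0675670029202 138.37265466859378
time: 15.65
ee_pos: [0.5157, 0.0973, 0.1075]
eef_rot: [0.684, 0.452, -0.137, -0.556]
ft_force: [-0.0, 0.3, -2.6]
opening: 0.225
d [0.3  0.31 0.17] rv [ 0.001 -0.003  0.003] 0.004 in plane(h,perp,ax) mm [-4.6 -0.6 -0. ]
phi now -47.3 z 0.108 q [ 0.23  0.31 -0.61  2.36  1.44  0.29  0.78] F(h,ys,ax) [ 0.6  1.1 -2.3] Tax -0.04 op 0.225 t 15.65
h [-0.551 -0.772 -0.318] ys [-0.691  0.635 -0.346]
```

```bash
python3 -m inch '.33 .42 .19 0 0 0;.33 .42 .19 0 0 0;.33 .42 .19 0 0 0;.0 .0 .0 0 0 0'; python3 fit.py -47.4 .007 .0
```

```text
time: 16.05
ee_pos: [0.5258, 0.1102, 0.1132]
eef_rot: [0.684, 0.451, -0.137, -0.556]
ft_force: [0.0, -0.3, -2.8]
opening: 0.224
d [0.94 1.34 0.55] rv [ 0.001 -0.004  0.004] 0.005 in plane(h,perp,ax) mm [-17.2   0.1   0.1]
phi now -47.2 z 0.113 q [ 0.22  0.32 -0.63  2.33  1.36  0.32  0.85] F(h,ys,ax) [ 1.1  0.8 -2.5] Tax 0.02 op 0.224 t 16.05
h [-0.551 -0.772 -0.318] ys [-0.691  0.635 -0.346]
```

```bash
python3 -m inch '.25 .36 .15 0 0 0;.25 .36 .15 0 0 0;.0 .0 .0 0 0 0'; python3 fit.py -47.4 .007 .0;python3 -m inch '.25 .36 .15 0 0 0;.15 .2 .1 0 0 0;.0 .0 .0 0 0 0'; python3 fit.py -47.4 .007 .0
```

```text
time: 16.35
ee_pos: [0.5311, 0.1178, 0.1164]
eef_rot: [0.684, 0.451, -0.137, -0.556]
ft_force: [0.7, 0.9, -3.3]
opening: 0.226
d [0.41 0.57 0.23] rv [ 0.001 -0.004  0.004] 0.006 in plane(h,perp,ax) mm [-7.4  0.  -0. ]
phi now -47.2 z 0.116 q [ 0.22  0.33 -0.64  2.31  1.32  0.34  0.88] F(h,ys,ax) [-0.   1.3 -3.2] Tax -0.0 op 0.226 t 16.35
h [-0.551 -0.772 -0.318] ys [-0.691  0.635 -0.346]
time: 16.65
ee_pos: [0.5353, 0.1238, 0.119]
eef_rot: [0.684, 0.451, -0.137, -0.556]
ft_force: [0.4, 0.0, -2.3]
opening: 0.221
d [-0.01 -0.03 -0.03] rv [ 0.001 -0.004  0.004] 0.006 in plane(h,perp,ax) mm [ 0.4  0.  -0.2]
phi now -47.2 z 0.119 q [ 0.21  0.33 -0.65  2.29  1.3   0.35  0.9 ] F(h,ys,ax) [ 0.5  0.5 -2.2] Tax 0.08 op 0.221 t 16.65
h [-0.551 -0.772 -0.318] ys [-0.691  0.635 -0.346]
```

Fully on the hexagon with no side load. Work out the arc increments per 5°.

```bash
python3 - <<'E'
from h import *
H=lambda p:np.cos(np.radians(p))*dn+np.sin(np.radians(p))*lf
for p in range(-47,33,5):print(p,(9.5*(H(p+5)-H(p))).round(2))
print((-np.radians(5)*ax).round(4))
E
sed -i '$d' fit.py; sed -i 's/^P=S/P=S/' fit.py
python3 -m inch '-.33 .68 -.18 .041 .0025 -.077;-.38 .72 -.2 .041 .0025 -.077;0 0 0 0 0 0'; python3 fit.py -37 .007 0
```

```text
-47 [-0.55  0.56 -0.27]
-42 [-0.5   0.61 -0.25]
-37 [-0.46  0.66 -0.22]
-32 [-0.4   0.7  -0.19]
-27 [-0.35  0.73 -0.16]
-22 [-0.29  0.76 -0.13]
-17 [-0.23  0.79 -0.1 ]
-12 [-0.17  0.81 -0.06]
-7 [-0.11  0.82 -0.03]
-2 [-0.04  0.83  0.  ]
3 [0.02 0.83 0.04]
8 [0.08 0.82 0.07]
13 [0.15 0.81 0.1 ]
18 [0.21 0.79 0.14]
23 [0.27 0.77 0.17]
28 [0.33 0.74 0.2 ]
[ 0.0409  0.0025 -0.077 ]
time: 16.95
ee_pos: [0.5259, 0.1357, 0.1134]
eef_rot: [0.695, 0.398, -0.077, -0.594]
ft_force: [0.8, -0.3, -0.6]
opening: 0.229
d [-0.17 -0.   -0.01] rv [ 0.006 -0.008  0.002] 0.01 in plane(h,perp,ax) mm [1.2 1.  0.7]
phi now -37.0 z 0.113 q [ 0.16  0.33 -0.63  2.3   1.33  0.37  0.65] F(h,ys,ax) [-0.1 -0.5 -0.9] Tax 0.38 op 0.229 t 16.95
```

```bash
python3 -m inch '-.56 .66 -.22 .043 -.001 -.077;-.4 .7 -.19 .041 .0025 -.077;0 0 0 0 0 0'; python3 fit.py -27 .007 0
```

```text
time: 17.25
ee_pos: [0.5173, 0.1487, 0.1099]
eef_rot: [0.698, 0.348, -0.016, -0.625]
ft_force: [-1.2, 0.0, -2.8]
opening: 0.226
d [-0.17  0.05 -0.07] rv [ 0.006 -0.003 -0.002] 0.007 in plane(h,perp,ax) mm [1.4 1.3 0.2]
phi now -27.3 z 0.11 q [ 0.1   0.33 -0.62  2.32  1.38  0.38  0.39] F(h,ys,ax) [ 2.1  1.2 -2. ] Tax 0.46 op 0.226 t 17.25
```

```bash
python3 -m inch '-.48 .76 -.2 .043 .0 -.078;-.35 .78 -.15 .041 .0025 -.077;0 0 0 0 0 0'; python3 fit.py -17 .007 0; python3 two.py t5.png
```

```text
time: 17.55
ee_pos: [0.5109, 0.1631, 0.1071]
eef_rot: [0.697, 0.296, 0.044, -0.652]
ft_force: [1.1, -0.1, -5.1]
opening: 0.223
d [-0.17  0.11 -0.09] rv [ 0.008  0.001 -0.008] 0.011 in plane(h,perp,ax) mm [1.4 1.7 0. ]
phi now -17.6 z 0.107 q [ 0.06  0.34 -0.61  2.32  1.41  0.4   0.15] F(h,ys,ax) [ 1.4  0.3 -5. ] Tax 0.49 op 0.223 t 17.55
```

View pics/t5.png

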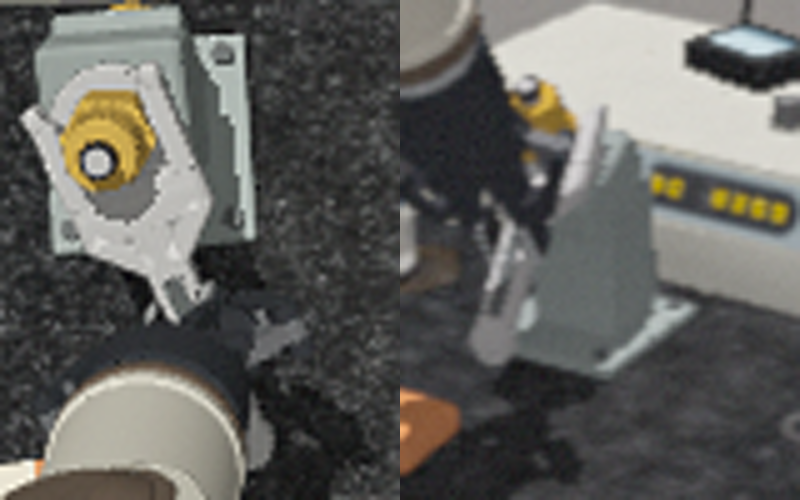

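Left crop: the jaws surround the hexagon, tips at about (35,115) and (150,70). Compare with the predicted projection.

```bash
python3 - <<'E'
from h import *
a=arm.capture("top");s,p,R=cur();x=R[:,0];z=-R[:,1];y=np.cross(z,x)
O=p+R[:,1]*.0041+.095*x   # spanner origin from grip
q=lambda X:[(v*5).round(0) for v in np.array(proj(a,X))-[230,180]]
print("origin in nut: ax",(O-S)@ax*1e3,"off",((O-S)-ax*((O-S)@ax))@x*1e3,((O-S)@y)*1e3)
for n,X in(("tip+",(.025,.029,.016)),("tip-",(.025,-.029,.016)),("throat",(-.024,0,.016)),("org",(0,0,.016)),("headbk",(-.055,0,.016))):print(n,q(O+x*X[0]+y*X[1]+z*X[2]))
print("hexc",q(S+ax*.024))
for k in range(6):
    f=np.radians(12.6+60*k);h=np.cos(f)*dn+np.sin(f)*lf;print("start corner",k,q(S+ax*.024+.023*h))
im=a["color"].astype(int);hsv=cv2.cvtColor(a["color"],cv2.COLOR_RGB2HSV)
E
```

```text
origin in nut: ax 6.9539913743480986 off 1.3914931784306375 -0.8588704286780486
tip+ [np.float64(25.0), np.float64(110.0)]
tip- [np.float64(139.0), np.float64(65.0)]
throat [np.float64(125.0), np.float64(183.0)]
org [np.float64(104.0), np.float64(136.0)]
headbk [np.float64(151.0), np.float64(241.0)]
hexc [np.float64(103.0), np.float64(140.0)]
start corner 0 [np.float64(98.0), np.float64(187.0)]
start corner 1 [np.float64(58.0), np.float64(158.0)]
start corner 2 [np.float64(63.0), np.float64(110.0)]
start corner 3 [np.float64(109.0), np.float64(92.0)]
start corner 4 [np.float64(149.0), np.float64(123.0)]
start corner 5 [np.float64(143.0), np.float64(170.0)]
```

Tips are ~2–4 mm from prediction, still well engaged; hexagon corners at (92,90), (140,93), (155,140) fit a nut turned ~24°. Continue.

```bash
python3 -m inch '-.38 .88 -.18 .045 .003 -.083;-.22 .83 -.06 .041 .0025 -.078;0 0 0 0 0 0'>/dev/null; python3 fit.py -7 .007 0;python3 -m inch '-.2 .9 -.05 .041 .0025 -.08;-.1 .86 0 .041 .0025 -.078;0 0 0 0 0 0'>/dev/null; python3 fit.py 3 .007 0
```

```text
d [-0.15  0.09 -0.08] rv [ 0.005  0.002 -0.003] 0.006 in plane(h,perp,ax) mm [ 1.5  1.2 -0.1]
phi now -7.3 z 0.105 q [ 0.02  0.35 -0.62  2.32  1.41  0.42 -0.07] F(h,ys,ax) [ 1.5  1.  -4.7] Tax 0.55 op 0.221 t 18.0
d [-0.13  0.13 -0.08] rv [ 0.009  0.002 -0.004] 0.01 in plane(h,perp,ax) mm [ 1.5  1.3 -0.1]
phi now 2.5 z 0.105 q [-0.02  0.36 -0.62  2.3   1.4   0.45 -0.26] F(h,ys,ax) [ 0.8  0.7 -5.1] Tax 0.48 op 0.221 t 18.3
```

```bash
python3 -m inch '-.05 .95 -.02 .044 .0025 -.08;.05 .86 .05 .041 .0025 -.078;0 0 0 0 0 0'>/dev/null; python3 fit.py 13 .007 0;python3 -m inch '.1 .8 .1 .03 .002 -.057;0 0 0 0 0 0'>/dev/null; python3 fit.py 17 .007 0; python3 two.py t6.png
python3 - <<'E'
import cv2;im=cv2.imread("pics/t6.png");cv2.imwrite("pics/t6b.png",cv2.resize(im[60:260,0:250],None,fx=3,fy=3,interpolation=cv2.INTER_CUBIC))
E
```

```text
d [-0.13  0.18 -0.01] rv [ 0.012  0.002 -0.008] 0.014 in plane(h,perp,ax) mm [1.5 1.5 0.5]
phi now 12.3 z 0.106 q [-0.05  0.38 -0.63  2.28  1.38  0.48 -0.43] F(h,ys,ax) [ 1.2  1.1 -3.9] Tax 0.55 op 0.221 t 18.6
d [-0.11  0.3   0.03] rv [ 0.021  0.    -0.018] 0.028 in plane(h,perp,ax) mm [1.5 2.7 0.7]
phi now 15.5 z 0.106 q [-0.06  0.38 -0.63  2.27  1.36  0.49 -0.48] F(h,ys,ax) [ 1.5  0.8 -3.2] Tax 0.5 op 0.223 t 18.8
```

View pics/t6b.png

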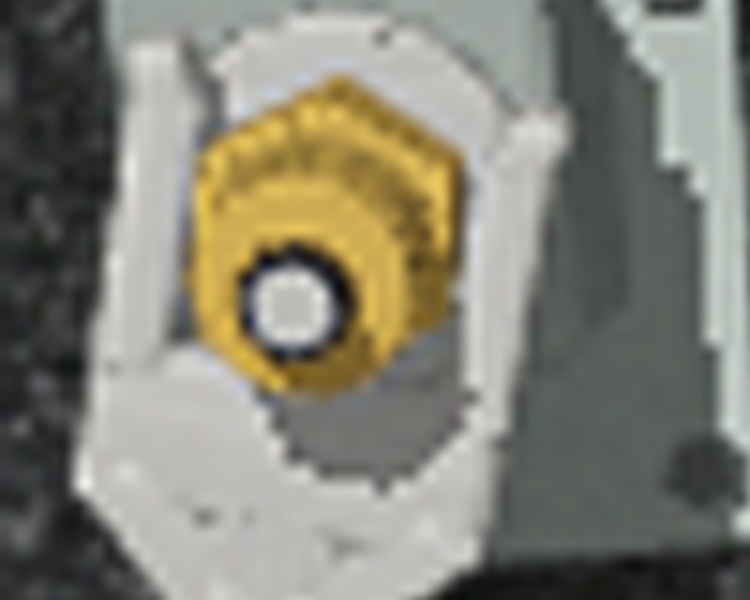

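Hexagon corners in crop at top (340,75), right (460,160), left (200,155); the spanner jaws bear on both sides. Turn these into an angle.

```bash
python3 - <<'E'
from h import *
a=arm.capture("top")
def pl(u,v,z):
    o,d=ray(a,230+((u+.5)/15-.5),180+((v+.5)/3+60)/5-.5);X=o+d*((S+ax*z-o)@ax)/(d@ax)-S;return np.array([X@dn,X@lf])
for z in(.004,.014):
    P=[pl(u,v,z) for u,v in((200,155),(340,75),(460,160))]
    for p,q in((P[0],P[1]),(P[1],P[2])):
        e=q-p;print(z,"flat normal",np.degrees(np.arctan2(e[1],e[0])).round(1)-90,"len",np.linalg.norm(e)*1e3)
s,p,R=cur();print(s["torque"]@ax,s["ft_force"])
E
```

```text
0.004 flat normal -205.8 len 26.022090522122824
0.004 flat normal -139.5 len 22.920289117535372
0.014 flat normal -205.8 len 25.772699416926105
0.014 flat normal -139.5 len 22.700625127450103
0.4322170460095974 [ 1.1046266   0.44086928 -4.10719433]
```

Nut turned ≈55–57° by two estimates. Add ~5° more, then ease back slightly and withdraw.

```bash
python3 -m inch '.1 1.0 .12 .042 .002 -.078;0 .1 0 .01 0 -.015;0 0 0 0 0 0'>/dev/null; python3 fit.py 21 .007 0; python3 -m inch '-.1 -.7 -.1 -.041 -.002 .077;-.1 -.6 -.1 -.025 -.001 .05;0 0 0 0 0 0'>/dev/null; python3 fit.py 14.5 .007 0
```

```text
d [-0.15  0.03 -0.02] rv [0.005 0.001 0.01 ] 0.011 in plane(h,perp,ax) mm [ 1.5 -0.1  0.5]
phi now 21.3 z 0.108 q [-0.08  0.39 -0.63  2.26  1.35  0.5  -0.58] F(h,ys,ax) [ 1.   0.2 -4.5] Tax 0.61 op 0.22 t 19.25
d [-0.12  0.32  0.04] rv [ 0.021  0.002 -0.027] 0.034 in plane(h,perp,ax) mm [1.5 3.  0.8]
phi now 12.6 z 0.105 q [-0.05  0.38 -0.63  2.28  1.38  0.48 -0.43] F(h,ys,ax) [ 1.9  0.4 -3.5] Tax 0.07 op 0.225 t 19.55
```

```bash
python3 -m inch '-.1 .25 .04 .018 .002 -.024;0 0 0 0 0 0'>/dev/null; python3 fit.py 14.5 .007 0; python3 -m inch '-.5 -.03 .9 0 0 0;-.5 -.03 .9 0 0 0;0 0 0 0 0 0'>/dev/null; python3 fit.py 14.5 .027 0
```

```text
d [-0.13 -0.   -0.09] rv [-0.001  0.001  0.   ] 0.001 in plane(h,perp,ax) mm [ 1.5 -0.3 -0.2]
phi now 14.5 z 0.107 q [-0.05  0.38 -0.63  2.28  1.37  0.47 -0.46] F(h,ys,ax) [ 1.3  0.1 -6.1] Tax 0.07 op 0.225 t 19.75
d [ 0.06 -0.04 -0.08] rv [-0.002 -0.002  0.003] 0.004 in plane(h,perp,ax) mm [-0.2 -0.4 -0.9]
phi now 14.7 z 0.124 q [-0.03  0.32 -0.66  2.29  1.26  0.47 -0.38] F(h,ys,ax) [ 0.8  0.7 -2.3] Tax 0.01 op 0.226 t 20.05
```

```bash
python3 -m inch '-.65 -.04 1.25 0 0 0;-.65 -.04 1.25 0 0 0;-.65 -.04 1.25 0 0 0;-.65 -.04 1.25 0 0 0;-.65 -.04 1.25 0 0 0;0 0 0 0 0 0'>/dev/null; python3 fit.py 14.5 .097 0
cat > pl.py <<'E'
from h import *
import sys
s,p,R=cur();x=R[:,0];O=p+R[:,1]*.0041+.095*x
print("jaw",O.round(3),"tail",(O-.181*x).round(3),"mouth yaw",np.degrees(np.arctan2(x[1],x[0])).round(1),"level rv",np.cross(R[:,1],[0,0,-1]).round(3),"p",p.round(3),"F",s["ft_force"].round(1),"q",s["qpos"].round(2),"dist",np.hypot(*(O-S)[:2]).round(3))
E
python3 pl.py
```

```text
d [ 0.34  0.24 -0.01] rv [ 0.001 -0.007  0.011] 0.013 in plane(h,perp,ax) mm [-2.5  2.9 -1.7]
phi now 15.0 z 0.185 q [ 0.09  0.13 -0.8   2.31  0.86  0.5  -0.03] F(h,ys,ax) [ 2.4 -0.1 -3.3] Tax -0.0 op 0.221 t 20.65
jaw [0.544 0.191 0.224] tail [0.386 0.228 0.143] mouth yaw -13.3 level rv [-0.024  0.462  0.   ] p [0.459 0.211 0.185] F [-0.6  0.5 -4. ] q [ 0.09  0.13 -0.8   2.31  0.86  0.5  -0.03] dist 0.049
```

```bash
python3 -m inch '0 -2 .8 0 0 0;0 -3 .5 0 0 0;0 -3 .2 0 0 0;0 -3 0 0 0 -.05;0 -3 0 0 .06 -.1;0 -3 0 0 .06 -.1;0 -1 0 0 .06 -.1;0 0 0 0 .06 -.11;0 0 0 0 .06 -.12;0 0 0 0 .05 -.12;0 0 0 0 0 0'>/dev/null; python3 pl.py; python3 pk.py .06
```

```text
jaw [ 0.511 -0.061  0.203] tail [0.402 0.081 0.174] mouth yaw -52.6 level rv [0.182 0.026 0.   ] p [0.454 0.014 0.192] F [-0.7  0.4 -2.6] q [ 0.32  0.22 -0.62  2.07  0.38  0.96  0.12] dist 0.271
sg 1 d cm [ -1.38   0.88 -13.19] rv [ 0.181 -0.061 -0.927] ang 0.946 rows>= 7.0
sg -1 d cm [ -1.38   0.88 -13.19] rv [0.073 0.216 2.205] ang 2.216 rows>= 15.0
q [ 0.32  0.22 -0.62  2.07  0.38  0.96  0.12] F [-0.7  0.4 -2.6] T [0.44 0.07 0.05] op 0.223 t 21.75
```

```bash
python3 -m inch '-.17 .1 -1.2 .023 -.008 -.116;-.17 .1 -1.2 .023 -.008 -.116;-.17 .1 -1.2 .023 -.008 -.116;-.17 .1 -1.2 .023 -.008 -.116;-.17 .1 -1.2 .023 -.008 -.116;-.17 .1 -1.2 .023 -.008 -.116;-.17 .1 -1.2 .023 -.008 -.116;-.17 .1 -1.2 .023 -.008 -.116;0 0 0 0 0 0'>/dev/null; python3 pl.py; python3 pk.py .025
```

```text
jaw [ 0.407 -0.073  0.082] tail [0.46  0.1   0.082] mouth yaw -107.0 level rv [0.006 0.007 0.   ] p [0.435 0.018 0.086] F [-1.3  0.1 -2.5] q [ 0.28  0.35 -0.44  2.19  0.26  0.65 -0.64] dist 0.328
sg 1 d cm [ 0.54  0.5  -6.12] rv [0.006 0.007 0.013] ang 0.016 rows>= 2.0
sg -1 d cm [ 0.54  0.5  -6.12] rv [ 0.011 -0.009 -3.128] ang 3.128 rows>= 21.0
q [ 0.28  0.35 -0.44  2.19  0.26  0.65 -0.64] F [-1.3  0.1 -2.5] T [ 0.09  0.12 -0.  ] op 0.222 t 22.65
```

```bash
python3 -m inch '.2 .2 -1.5 .003 .003 .006;.1 .1 -1.5 .003 .004 .006;.1 .1 -1.5 0 0 0;.1 0 -1.2 0 0 0;0 0 0 0 0 0'>/dev/null; python3 pl.py; python3 pk.py .005
```

```text
jaw [ 0.416 -0.071  0.025] tail [0.463 0.104 0.024] mouth yaw -104.9 level rv [0.005 0.006 0.   ] p [0.44  0.021 0.029] F [-0.1  0.8 -2.9] q [ 0.22  0.47 -0.38  2.2   0.36  0.52 -0.7 ] dist 0.321
sg 1 d cm [-0.05  0.19 -2.37] rv [ 0.005  0.006 -0.024] ang 0.025 rows>= 1.0
sg -1 d cm [-0.05  0.19 -2.37] rv [-0.009  0.007  3.118] ang 3.118 rows>= 21.0
q [ 0.22  0.47 -0.38  2.2   0.36  0.52 -0.7 ] F [-0.1  0.8 -2.9] T [0.1  0.04 0.07] op 0.223 t 23.15
```

```bash
python3 -m inch '0 .1 -.8 .005 .006 -.01;0 0 -.7 0 0 0;0 0 -.5 0 0 0;0 0 0 0 0 0;0 0 0 0 0 0'>/dev/null; python3 pl.py; python3 -m inch '0 0 -.3 0 0 0;0 0 -.1 0 0 0;0 0 0 0 0 0'>/dev/null; python3 pl.py
```

```text
jaw [ 0.417 -0.07   0.004] tail [0.464 0.105 0.004] mouth yaw -105.3 level rv [-0.     0.002  0.   ] p [0.442 0.022 0.008] F [-0.3 -0.1 -2.7] q [ 0.2   0.52 -0.36  2.2   0.38  0.48 -0.73] dist 0.32
jaw [ 0.417 -0.07   0.   ] tail [0.465 0.105 0.001] mouth yaw -105.3 level rv [-0.     0.003  0.   ] p [0.442 0.022 0.005] F [ 0.1 -0.3 -3.1] q [ 0.19  0.53 -0.35  2.2   0.39  0.47 -0.73] dist 0.319
```

```bash
python3 -m inch '0 0 0 0 0 0;0 0 0 0 0 0;0 0 0 0 0 0;0 0 0 0 0 0;0 0 0 0 0 0' 1 20; python3 -m inch '0 0 1 0 0 0;0 0 2 0 0 0;0 0 3 0 0 0;-.5 0 4 0 0 0;-.5 0 4 0 0 0;0 0 4 0 0 0;0 0 0 0 0 0;0 0 0 0 0 0'; python3 - <<'E'
from h import *
import pickle
C0=pickle.load(open("c0.pkl","rb"));a=arm.capture("top");save(a,"end.png")
w=arm.capture("wrist");f=lambda i,s:cv2.resize(i[:,:,::-1],None,fx=s,fy=s)
cv2.imwrite("pics/end.png",np.hstack([f(a["color"][150:330,130:530],1),f(w["color"],.5)[:180]]))
d=cv2.absdiff(a["color"],C0["top"]["color"]).max(2)
for n,(x,y,r) in dict(flask=(466,263,18),beaker=(483,303,22),bottle=(182,205,18),petri=(206,287,15)).items():print(n,(d[y-r:y+r,x-r:x+r]>40).sum(),"px changed")
E
```

```text
time: 24.45
ee_pos: [0.4438, 0.0219, 0.0057]
eef_rot: [0.427, -0.561, 0.563, -0.431]
ft_force: [-0.3, -0.2, 0.8]
opening: 0.996
time: 25.25
ee_pos: [0.4309, 0.0229, 0.1963]
eef_rot: [0.428, -0.56, 0.563, -0.431]
ft_force: [-0.3, -0.4, -0.9]
opening: 1.0
flask 0 px changed
beaker 0 px changed
bottle 0 px changed
petri 0 px changed
```

Picture limit reached, so the final check is numeric: the spanner's outline, and the nut's silhouette against the finger-tight one (a turn of exactly 60° makes them identical).

```bash
python3 two.py t7.png; python3 - <<'E'
from h import *
def bm(n):
    i=cv2.imread("pics/"+n)[70:200,40:180];return cv2.inRange(cv2.cvtColor(i,cv2.COLOR_BGR2HSV),(12,100,50),(35,255,255))>0
r=bm("t7.png")
for n in("t4.png","t5.png","t6.png"):
    m=bm(n);print(n,"IoU",((m&r).sum()/(m|r).sum()).round(3))
a=arm.capture("top")
w=arm.capture("wrist");g=w["color"].min(2);m=np.zeros(g.shape,np.uint8);m[60:375,260:400]=g[60:375,260:400]>95
m=cv2.morphologyEx(m,2,np.ones((3,3)));n,l,st,ce=cv2.connectedComponentsWithStats(m);k=1+st[1:,4].argmax();ys,xs=np.nonzero(l==k)
R=np.array(w["R"]);o=-R.T@np.array(w["t"])
d=np.c_[xs-w["cx"],ys-w["cy"]];rr=np.hypot(*d.T);th=rr/w["fx"];D=np.c_[np.sin(th)[:,None]*d/rr[:,None],np.cos(th)]@R
Q=(o+D*((.016-o[2])/D[:,2])[:,None])[:,:2];mu=Q.mean(0);V=np.linalg.eigh(np.cov((Q-mu).T))[1][:,1];V*=np.sign(-V[1]);s=(Q-mu)@V;s0,s1=s.min(),s.max()
print("spanner len",s1-s0,"yaw",np.degrees(np.arctan2(V[1],V[0])),"jaw",mu+V*(s0+.181),"dist",np.hypot(*(mu+V*(s0+.181)-S[:2])))
E
```

```text
t4.png IoU 0.961
t5.png IoU 0.887
t6.png IoU 0.967
spanner len 0.20296459209444123 yaw -105.33242412364956 jaw [ 0.41660165 -0.07035595] dist 0.3203073709009298
```

```bash
python3 -c "
from workcell import arm
print(arm.job_done(), arm.state()['time'])"
```

```text
the job is handed in; nothing more can be done
the job is handed in; nothing more can be done
```

I ran the nut up finger-tight with the fingers, turned it about one flat further with the spanner, laid the spanner back on the worktop and handed the job in at about 26 s. No verdict was reported.

- **Finger-tight:** The torque about the nut stepped from about 0.05 to 0.25 N m after roughly 2 rad. It then rose to 0.73 N m as the nut came up firm, and I released there. At that torque the nut may have been forced slightly past finger-tight with the fingers; I could not measure how much.
- **Spanner turn:** It went onto the hexagon without side load and turned the nut by an estimated 63° (about 1.1 rad). This comes from the arm's angle less the jaw play. A camera reading just before the last few degrees gave about 55°, where the arm gave 57°. The jaw tips appeared 2–4 mm off prediction in one view, but stayed engaged.
- **Final checks:**
  - **Nut:** its outline overlaps the finger-tight one at 0.96, as a 60° turn should. It overlaps the shot from just before the last few degrees equally well (0.97), so this check is coarse.
  - **Spanner:** it lies at its full length in view, with its jaw 0.32 m from the nut. It was within about 1 mm of the worktop at release.
  - **Glassware:** no pixels changed at the flask, beaker, bottle or petri dish.
- **Disagreed or failed:** I could not view the last picture because the 12-picture limit was reached, so that check was by numbers only. Joint 4 reached its limit (2.42 rad as printed) for a moment while I brought the spanner to the nut. No fault was shown.

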